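# Set the gap gauge, clamp the last slat of a bread board and hold it

### The arm

A 6-joint arm with a two-finger parallel gripper is mounted at the origin on the work surface. World frame = base frame: x ahead of the robot, y to its left, z up, the work surface at z = 0. Lengths are in m, angles in degrees, forces in N, time in s.
With the tool pointing down it reaches from about 0.35 to 0.875 m from the base axis. Payload 4.2 kg.
Tool frame: the origin (TCP) lies on the centre line of the jaws, within the pads' length; the fingertips stand 8 mm ahead of it and the grasp point (between the pads) lies 11 mm behind it; z points along the fingers, y is the direction in which the jaws open and shut (so a half turn about z gives the same grasp; the last joint's range is limited). The gripper opens to 87 mm and grips with 3 to 60 N. Pads are 19 mm wide; open, the fingers measure 117 mm over their backs; the gripper's body (75 mm by 190 mm) begins 51 mm behind the grasp point.
Start: joints at [87.697, 22.042, 0.453, 0, -68.411, -14.817], TCP at [0.184, 0.597, 0.231] pointing down, gripper open.
Joint ranges: [-179.83, 179.83], [-69.29, 118.12], [-61.27, 80.66], [-181.25, 117.63], [-171.15, -9.14], [-177.46, 177.46]. Speed limits (degrees/s): [159.86, 159.86, 180, 180, 180, 180].

### API

Orientations are given as a 3x3 rotation matrix whose columns are the frame's x, y, z axes.
In Python, from station import sense, capture, finish_job, recognise gives the robot as it stands.
- The arm moves only by the tool apply_moves, never from a script. Its argument "plan" is a list that holds one entry, the list of rows, each a list of 7 numbers: the opening in per cent of the stroke, from 0 (shut) to 100 (fully open), then the shift along the world's x, y, z in units of 25 mm (1.0 is 25 mm), then the turn, a rotation vector about the world's x, y, z in rad. A call has 1 to 12 rows; each row shifts and turns the pose as measured when the row begins; what a row does not reach is not made up. A row lasts 1/12 s, in which the tool goes at most 41.7 mm and 7.16 degrees, less where a joint would pass 70% of its speed; a pose out of reach is approached as far as the arm can. A call is refused whole if a number of a shift passes 1 or a number of a turn 0.125, either way. A call with a gripper value outside its range is refused whole. The fingers move at their own pace and stop on an object; the grip force is fixed at half the most. Time passes only in rows, so rows that do not move let the fingers close. It gives the time, the measured TCP pose, the force and the opening at its end, in the units of the state.
- sense(): the state, without advancing time (a new reading comes with each control period).
- capture(name): name is "side" or "top" or "wrist"; returns a dict with "pixels" (384x512x3 uint8, red, green, blue), "depth" (384x512 float32, m along the optical axis (not along the pixel's ray), 0 where there is no reading), "mtx" (3x3 intrinsics, pixels), "distortion" ([k1, k2, p1, p2, k3] as OpenCV has them; the pictures are not rectified), "R" (3x3) and "t" (3): a world point X has camera coordinates R X + t; the wrist camera has in their place "mount" (4x4, takes a point from camera to tool coordinates, whose origin is the TCP and whose axes are the flange's). Camera axes: x right, y down, z forward; pixel columns grow to the right and rows downward; lengths in m; the calibration is good to about 2 mm. A picture is of the moment at which its call begins: read the wrist's pose just before it.
- finish_job(): hands the job in, once; it reports no verdict.
Trained networks look in a picture, given as the dict that the camera call returned (one of the last four; its "shot" number tells which), for a name from the list of things; names that differ only in an ending like _2 or _b are one class to them, and where a whole thing is asked for, a point or a joint stands for the part that bears it (a point fixed in the world has none). Each returns a list of dicts, best first, with "score" (0 to 1); they miss things now and then, are a little off and sometimes report something else, mostly with a low value. They report only what shows in the picture. A call takes as long as a camera call. They do not tell look-alikes from the thing itself.
- recognise(label, picture): "at" ([x, y, z] in m, in the coordinates of the camera as it stood for that picture, good to about 4 mm: the middle of the surface that is visible of it).
The state is a dict: "time_s": time; "joints": joint angles; "joint_velocities": joint speeds; "effort": joint torques, N m; "tcp_pos": TCP position; "ee_rot": TCP orientation; "wrist_force": force on the tool from outside, world axes, zero at the start; "moment": the same for the moment, N m; "gripper_width": opening from 0.0 (shut) to 1.0 (fully open).
Only numpy, scipy, OpenCV 4.12 (cv2) and the standard library are available. Lean on these libraries where they do the work, as an engineer would, in place of code of your own. Each camera call takes 0.05 s, during which the arm holds its last target.

### The job

The last slat of the slatted bread board is being glued back onto its dowels: take the gap gauge from its stand, set its blade into the wide last gap until its shoulders lie flat on the slats, and let go of it. Then pump the trigger of the bar clamp (work it by the trigger alone, without pushing the bar or its jaw) until the far jaw has pushed the wooden block and the loose slat tight against the gauge. Finish while still holding the trigger squeezed, firmly enough that all stays tightly nipped but gently enough not to crush the soft wood, and leave the glass and the bottles where they stand.

Things in the scene. Friction and masses are not known exactly. Their poses are not given: they have to be found in the camera images.
- board: Fixed work: a bread board of five wooden slats (each 22 wide, 280 long, tops 52 mm above the counter) on a red chopping board 270 x 300 x 20 mm, a bar clamp across its middle. Origin on the counter under the bread board's middle; x runs along the clamp's bar, from its handles (-x, near the robot) across the slats to the loose last slat (+x); y along the slats; z up.
- gap_mouth (a point): Level with the slat tops, board x +45, y 0 mm, under the bar: middle of the last gap once closed to 8 mm; axes as board. Four slats are fixed (8 mm gaps); the last one's face is at board x +41 mm. The wide gap runs from there to the loose slat, 13 to 17 mm at the start, 280 mm long. The gauge may go in on either side of the bar; 85 mm from the bar is good.
- slat: The loose last slat, 22 x 280 x 24 mm, underside 28 mm above the counter. It slides stiffly (5 N) on two dowels along board x only. Origin under its middle at counter height, axes as board: gap width = its board x - 52 mm.
- block: Loose dark wooden clamping block, 18 (board x) x 70 (y) x 30 mm high, 0.04 kg, standing on the red board between the loose slat's outer face and the far jaw, so that the jaw does not mark the slat. Origin under its middle. Leave it there; the jaw pushes it against the slat.
- pad: Rubber pad of the clamp's far jaw, 10 thick, 26 wide, 22 mm high. Origin: middle of its biting face, which looks to board -x, 40 mm above the counter. At the start it stands 2 to 17 mm clear of the block. Once block, slat and gauge are tight (biting face at board x about +89 mm) it yields 1 mm per 12 N, at most 6 mm.
- bar: The clamp's toothed steel bar, 10 wide, top 71 mm above the counter, over the slats at board y 0, from x -134 to +152 mm, with the far jaw (28 wide, 78 mm high) at its +x end. Pumping draws it to board -x. Do not push it directly. Drag 10 N: it stays put between strokes, but the clamp lets go of nearly all jaw force once the trigger is released.
- trigger: The clamp's trigger, black, 12 thick, 22 mm wide, from 105 to 176 mm above the counter, on the +x side of the grip. Origin: its pivot, board x -100, z 28 mm. Squeezing swings it to -x, towards the grip, by up to 0.25 rad (32 mm at 155 mm height); a spring brings it back in about 0.5 s. A full stroke draws the far jaw in 7 to 10 mm (teeth of 3.5 mm).
- trigger_face (a point): Point on the trigger's outer (+x) face, 155 mm above the counter, y 0: pull or squeeze here. At rest at board x -70 mm. A stroke takes about 6 N here while the jaw runs free, 8 N while it pushes the slat. Then jaw force is about 3 x (squeeze - 2.5 N) - 10 N: end with a squeeze of 13 to 22 N; over 30 N crushes the wood.
- grip_back (a point): Point on the back (-x) face of the clamp's fixed pistol grip, 155 mm above the counter, board x -136, y 0 mm. The grip is black, 20 thick in x, 26 mm wide, to 180 mm above the counter; grip and trigger together measure 66 mm in x here, 34 mm fully squeezed. The grey head below is 30 wide, 107 mm high, board x -137 to -71 mm.
- gauge: The loose gap gauge, about 0.1 kg: aluminium blade (8 thick in x, 50 long in y, 22 mm deep) under a flat shoulder plate (40 x 60 x 6 mm), above it an upright wooden grip rib (14 thick in x, 44 long in y, 40 mm high). Origin: middle of the shoulder plate's underside; z up. At the start its blade stands in the stand's slot, shoulders on the stand's top.
- gauge_grip (a point): On the gauge's wooden rib, 34 mm above the underside of its shoulders: pinch here from above across the 14 mm. Axes as gauge.
- stand: Fixed wooden stand of the gauge, 60 x 80 x 30 mm, an 11 mm wide slot along its y. Origin under its middle.
- tumbler: Bystander: drinking glass, 74 mm wide, 88 mm high. Origin under its middle.
- glue: Bystander: white glue bottle, 54 mm wide, 150 mm high. Origin under its middle.
- beer: Bystander: brown beer bottle, 62 mm wide, 230 mm high. Origin under its middle.
Not all that is in view belongs to the job. Leave any green look-alike of the gauge alone.

How it is judged (in metres and radians):
On the way, in this order (a step that is already met when the one before it is completed fails the run):
1. the gauge is fully home in the wide gap, shoulders on the slats, and let go (z of gauge in the frame of gap_mouth between -0.002 and 0.003 m and x of gauge in the frame of gap_mouth between -0.002 and 0.011 m and y of gauge in the frame of gap_mouth between -0.13 and 0.13 m and angle between gauge's own z axis and vertical below 0.08 rad and contact force between the fingers and gauge below 0.1 N), for 0.2 s.
2. the far jaw bites on the wooden block (contact force between pad and block above 1 N), for 0.1 s.
At the end, for the whole second after the job is handed in: Fingers still press the trigger with over 5 N; gauge square in the last gap, shoulders within 3 mm of the slat tops, within 2 mm of the closed gap's middle, untouched, nipped with over 8 N; the far pad presses the block with 15 to 80 N; all through the last second (z of gauge in the frame of gap_mouth between -0.002 and 0.003 m and x of gauge in the frame of gap_mouth between -0.002 and 0.002 m and angle between the x axis of gauge and the x axis of board, either way round below 0.06 rad and angle between gauge's own z axis and vertical below 0.06 rad and contact force between gauge and slat above 8 N and contact force between pad and block between 15 and 80 N and contact force between the fingers and trigger above 5 N and contact force between each of the arm, the fingers and gauge below 0.1 N and linear speed of gauge below 0.01 m/s); the arm keeps its last pose, push and grip.
It fails at once if the wood is crushed: the far jaw presses with more than 80 N (contact force between pad and block above 80 N).
It fails at once if the bar or its far jaw is pushed by the robot directly (more than 4 N) (contact force between any of the fingers, the arm and bar above 4 N).
It fails at once if a bystander is disturbed (distance of any of tumbler, glue, beer from where it was at the start of the episode above 0.02 m).
It also fails if it takes over 64 s, if anything falls off the work surface, if the arm or the gripper's body presses on something with over 40 N, if the wrist force passes 120 N, or if a joint passes its speed limit or range.

## Working session

There is one attempt and no reset: what is moved stays moved. The work goes in short steps, Python scripts to look and compute and a tool call to move; the robot and the scene stay as the last step left them, time stands still between calls to the robot, and variables do not carry over. Pictures are saved under pics/ and viewed, and the job is handed in when it is done.

Besides the shell and the picture viewer there is one more tool, called after "Emit:" as a command line: name --argument value ..., lists and objects as JSON in quotes. apply_moves: Moves the arm, as the interface text tells. Its arguments: {"type":"object","properties":{"plan":{"type":"array","items":{"type":"array","items":{"type":"array","items":{"type":"number"}}}}},"required":["plan"]}

```bash
ls -la; mkdir -p pics
python3 - <<'E'
from station import sense,capture,recognise
import cv2,numpy as np
s=sense();print(s)
for n in ["side","top"]:
    c=capture(n)
    cv2.imwrite(f"pics/{n}0.png",c["pixels"][:,:,::-1])
    print(n,c["mtx"],c["distortion"],c["R"],c["t"])
    R=np.array(c["R"]);t=np.array(c["t"])
    for l in ["board","gap_mouth","slat","block","pad","bar","trigger","trigger_face","grip_back","gauge","gauge_grip","stand","tumbler","glue","beer"]:
        try:
            for r in recognise(l,c)[:3]:
                print(l,round(r["score"],2),np.round(R.T@(np.array(r["at"])-t),4))
        except Exception as e: print(l,e)
E
```

```text
total 12
drwxr-xr-x  3 agent agent 4096 Dec  7 15:28 .
drwxr-xr-x 23 root  root  4096 Dec  7 15:28 ..
drwxr-xr-x  2 agent agent 4096 Dec  7 15:28 pics
{'time_s': 0.0, 'joints': array([ 8.76970130e+01,  2.20911570e+01,  3.80219171e-01, -2.91748625e-02,
       -6.84084228e+01, -1.48158955e+01]), 'joint_velocities': array([-0.01058528, -0.09254372, -0.04552331,  0.11340763,  0.06656863,
        0.02376922]), 'effort': array([-1.81046080e-04, -3.90670323e+01,  1.87407178e+01,  4.21989709e+00,
        1.09584627e-02, -1.94167155e-04]), 'tcp_pos': array([0.18378771, 0.5967715 , 0.22945791]), 'ee_rot': array([[ 9.55640762e-01, -2.94534250e-01, -5.56795560e-04],
       [-2.94534767e-01, -9.55638539e-01, -2.06248182e-03],
       [ 7.53762411e-05,  2.13498735e-03, -9.99997718e-01]]), 'wrist_force': array([ 0.46068574,  1.28986648, -0.18976192]), 'moment': array([-0.04216962, -0.00392523,  0.02199448]), 'gripper_width': 0.9969042415626063}
side [[390.41464791   0.         253.39625081]
 [  0.         390.41464791 198.19008431]
 [  0.           0.           1.        ]] [-0.06534995  0.         
[... 1292 characters left out ...]
.5386 -0.0225  0.0316]
gap_mouth 0.64 [0.4379 0.3154 0.0388]
gap_mouth 0.6 [ 0.5359 -0.0196  0.0307]
slat 0.95 [ 0.6124 -0.0251  0.0489]
block 0.71 [ 0.6407 -0.0304  0.0516]
pad 0.71 [ 0.4309 -0.3152  0.0356]
bar 0.73 [ 0.6185 -0.0221  0.0677]
trigger_face 0.56 [ 0.4661 -0.0136  0.1548]
grip_back 0.88 [ 0.5346 -0.015   0.0344]
gauge 0.77 [ 0.436  -0.3125  0.0334]
gauge 0.67 [ 0.4404 -0.4281  0.0296]
gauge_grip 0.78 [ 0.4389 -0.4302  0.0278]
gauge_grip 0.71 [ 0.4333 -0.3182  0.0385]
stand 0.62 [ 0.4336 -0.3092  0.0274]
tumbler 0.74 [0.4389 0.3154 0.0394]
glue 0.67 [0.5938 0.2544 0.1027]
glue 0.61 [ 0.4353 -0.31    0.0265]
glue 0.18 [ 0.6395 -0.0299  0.0547]
beer 0.87 [ 0.6128 -0.253   0.1515]
```

View pics/side0.png

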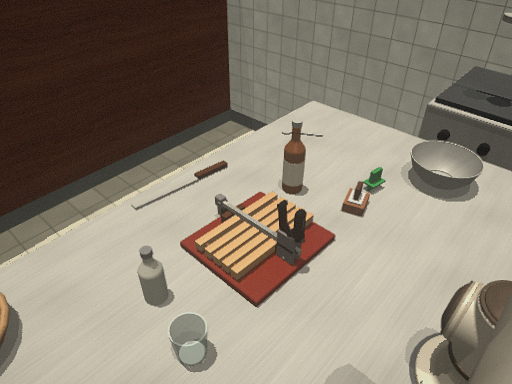

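View pics/top0.png

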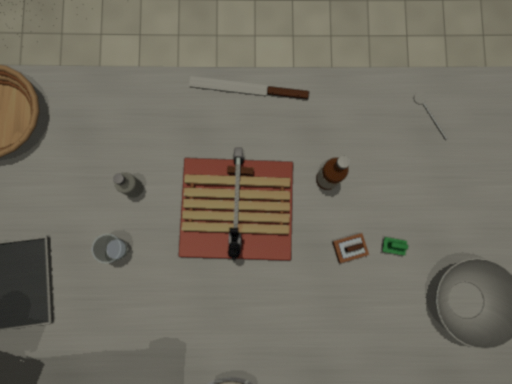

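Emit:
apply_moves --plan '[[[100,0.6,-0.6,1,0,0,0],[100,1,-1,1,0,0,0],[100,1,-1,1,0,0,0],[100,1,-1,1,0,0,0],[100,1,-1,0.5,0,0,0],[100,1,-1,0,0,0,0],[100,1,-1,0,0,0,0],[100,1,-1,0,0,0,0],[100,0.5,-1,0,0,0,0],[100,0,-1,0,0,0,0],[100,0,-1,0,0,0,0],[100,0,-1,0,0,0,0]]]'

```text
time_s: 2.6
tcp_pos: [0.3919, 0.2977, 0.3452]
ee_rot: [[0.958, -0.288, 0.005], [-0.288, -0.958, -0.001], [0.006, -0.0, -1.0]]
wrist_force: [0.6, -0.2, 0.1]
gripper_width: 1.0
```

Run:
```python
from station import sense
s=sense();print(s["time_s"],s["joints"].round(1),s["tcp_pos"].round(4),s["ee_rot"].round(3))
```

```text
2.6 [ 56.4   5.1  -5.9   0.3 -78.9  16.8] [0.3919 0.2977 0.3452] [[ 0.958 -0.288  0.005]
 [-0.288 -0.958 -0.001]
 [ 0.006 -0.    -1.   ]]
```

Emit:
apply_moves --plan '[[[100,0.5,-1,0,0,0,-0.12],[100,0.5,-1,0,0,0,-0.12],[100,0.5,-1,0,0,0,-0.12],[100,0.5,-1,0.5,0,0,-0.12],[100,0.5,-1,0.5,0,0,-0.12],[100,0,-1,0.5,0,0,-0.12],[100,0,-1,0.5,0,0,-0.12],[100,0,-1,0,0,0,-0.12],[100,0,-1,0,0,0,-0.12],[100,0,-1,0,0,0,-0.12],[100,0,-1,0,0,0,0],[100,0,0,0,0,0,0]]]'

```text
time_s: 3.6
tcp_pos: [0.4537, 0.0041, 0.4005]
ee_rot: [[0.024, -1.0, 0.007], [-1.0, -0.024, -0.004], [0.004, -0.006, -1.0]]
wrist_force: [-0.1, 0.8, 0.1]
gripper_width: 0.998
```

```bash
cat > h.py <<'E'
from station import sense,capture,recognise
import cv2,numpy as np,pickle
def snap(n,name=None):
    s=sense(); c=capture(n)
    if n=="wrist":
        T=np.eye(4);T[:3,:3]=s["ee_rot"];T[:3,3]=s["tcp_pos"]
        M=T@np.array(c["mount"])   # cam->world
    else:
        M=np.eye(4);M[:3,:3]=np.array(c["R"]).T;M[:3,3]=-np.array(c["R"]).T@np.array(c["t"])
    c["M"]=M
    if name:
        cv2.imwrite(f"pics/{name}.png",c["pixels"][:,:,::-1]); pickle.dump(c,open(f"pics/{name}.pkl","wb"))
    return s,c
def rec(c,l,k=2):
    for r in recognise(l,c)[:k]:
        p=np.array(r["at"]); print(l,round(r["score"],2),np.round(c["M"][:3,:3]@p+c["M"][:3,3],4))
def cloud(c):
    d=c["depth"];h,w=d.shape
    uv=np.stack(np.meshgrid(np.arange(w),np.arange(h)),-1).reshape(-1,1,2).astype(np.float32)
    n=cv2.undistortPoints(uv,np.array(c["mtx"]),np.array(c["distortion"])).reshape(h,w,2)
    P=np.dstack([n[...,0]*d,n[...,1]*d,d])
    W=P@c["M"][:3,:3].T+c["M"][:3,3]; W[d==0]=np.nan
    return W
def proj(c,X):
    Mi=np.linalg.inv(c["M"]);X=np.atleast_2d(X).astype(float)
    return cv2.projectPoints(X,cv2.Rodrigues(Mi[:3,:3])[0],Mi[:3,3],np.array(c["mtx"]),np.array(c["distortion"]))[0].reshape(-1,2)
E
python3 - <<'E'
from h import *
s,c=snap("wrist","w1");print(s["time_s"],s["joints"].round(1),s["tcp_pos"].round(4),s["ee_rot"].round(3));print(c["mount"],c["mtx"],c["distortion"])
E
```

```text
3.6 [ 21.4   0.2  -3.6   0.3 -86.  -20. ] [0.4537 0.0041 0.4005] [[ 0.024 -1.     0.007]
 [-1.    -0.024 -0.004]
 [ 0.004 -0.006 -1.   ]]
[[ 5.77548105e-04 -9.60268017e-01 -2.79078847e-01  7.58609310e-02]
 [ 9.99999356e-01  8.27301183e-04 -7.77139276e-04 -6.77105755e-04]
 [ 9.77144251e-04 -2.79078219e-01  9.60267876e-01 -1.55081497e-01]
 [ 0.00000000e+00  0.00000000e+00  0.00000000e+00  1.00000000e+00]] [[331.44351861   0.         255.56942292]
 [  0.         331.44351861 187.78640973]
 [  0.           0.           1.        ]] [-0.01964973  0.          0.          0.          0.        ]
```

View pics/w1.png

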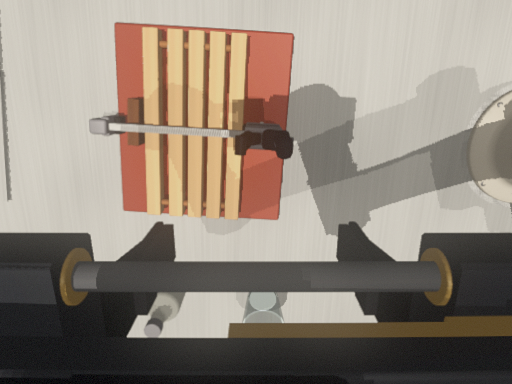

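Run:
```python
from h import *
c=pickle.load(open("pics/w1.pkl","rb"));W=cloud(c);px=c["pixels"].astype(int)
hsv=cv2.cvtColor(c["pixels"],cv2.COLOR_RGB2HSV)
m=(hsv[...,0]>8)&(hsv[...,0]<25)&(hsv[...,1]>90)&(hsv[...,2]>110)
print(m.sum()); z=W[...,2]
roi=np.zeros_like(m);roi[20:225,110:300]=True
print("wood z",np.nanpercentile(z[m&roi],[5,25,50,75,95]))
cnt=W[230:,:][np.isfinite(W[230:,:,2])]
print("counter z",np.nanmedian(z[150:200,400:440]), np.nanmedian(z[10:100,310:380]))
n,lab,st,ce=cv2.connectedComponentsWithStats((m&roi).astype(np.uint8))
for i in range(1,n):
    if st[i,4]<150: continue
    P=W[lab==i];P=P[np.abs(P[:,2]-0.052)<0.008]
    r=cv2.minAreaRect((P[:,:2]*1000).astype(np.float32)); print(st[i],np.round(P.mean(0),4),r)
red=((hsv[...,0]<6)|(hsv[...,0]>172))&(hsv[...,1]>120)&(hsv[...,2]>50)
P=W[red&roi];P=P[np.abs(P[:,2]-.02)<.01];print("red",cv2.minAreaRect((P[:,:2]*1000).astype(np.float32)),np.median(P[:,2]))
```

```text
13943
wood z [0.02086962 0.0496498  0.05243158 0.0533029  0.05431563]
counter z 0.0005698876481750603 0.0007763041386081859
[ 141   26  107  104 7225] [ 0.5524 -0.0827  0.0524] ((549.6219482421875, -87.82262420654297), (135.2716064453125, 147.98731994628906), 87.7007064819336)
[127  98  12  25 278] [ 0.6414 -0.0418  0.0513] ((641.3145751953125, -41.60972213745117), (35.028018951416016, 16.30401039123535), 85.66442108154297)
[ 144  133   98   86 5904] [0.5486 0.0546 0.0524] ((555.0838012695312, 58.26848220825195), (130.37181091308594, 148.10890197753906), 87.88771057128906)
red ((543.6461181640625, -15.331771850585938), (296.1438903808594, 267.28656005859375), 88.04953002929688) 0.020640209131384535
```

Emit:
apply_moves --plan '[[[100,0,-1,0,0,0,0.1],[100,0,-1,0,0,0,0.1],[100,0,-1,0,0,0,0],[100,0,-1,0,0,0,0],[100,-0.3,-1,0,0,0,0],[100,-0.3,-1,0,0,0,0],[100,-0.3,-0.5,0,0,0,0],[100,0,0,0,0,0,0]]]'

```text
time_s: 4.32
tcp_pos: [0.4317, -0.1587, 0.3998]
ee_rot: [[0.242, -0.97, 0.008], [-0.97, -0.242, 0.001], [0.001, -0.008, -1.0]]
wrist_force: [0.4, 1.7, 0.2]
gripper_width: 0.995
```

Run:
```python
from h import *
s,c=snap("wrist","w2");print(s["time_s"],s["joints"].round(1),s["tcp_pos"].round(4),s["ee_rot"].round(3))
for l in ["gauge","gauge_grip","stand"]: rec(c,l)
```

```text
4.3167 [  0.1   0.8  -2.9  -0.1 -85.9  13.9] [ 0.4317 -0.1587  0.3998] [[ 0.242 -0.97   0.008]
 [-0.97  -0.242  0.001]
 [ 0.001 -0.008 -1.   ]]
gauge 0.66 [ 0.4385 -0.3163  0.0382]
gauge 0.58 [ 0.5429 -0.062   0.0509]
gauge_grip 0.63 [ 0.4393 -0.313   0.0395]
stand 0.91 [ 0.4358 -0.3138  0.0273]
```

View pics/w2.png

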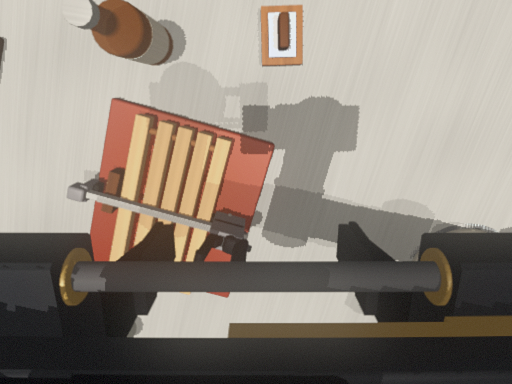

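```bash
cat > fit.py <<'E'
from h import *
def fitboard(name,roi=None):
    c=pickle.load(open(f"pics/{name}.pkl","rb"));W=cloud(c)
    hsv=cv2.cvtColor(c["pixels"],cv2.COLOR_RGB2HSV)
    m=(hsv[...,0]>8)&(hsv[...,0]<25)&(hsv[...,1]>90)&(hsv[...,2]>90)
    z=W[...,2]; m&=(np.abs(z-.0525)<.004)&(W[...,0]>.4)&(W[...,0]<.63)&(np.abs(W[...,1])<.2)
    P=W[m][:,:2]
    best=None
    for a in np.radians(np.arange(-6,3,.1)):
        u=np.array([np.cos(a),np.sin(a)]);h=np.histogram(P@u,bins=np.arange(.40,.70,.001))[0]
        sc=(h.astype(float)**2).sum()
        if best is None or sc>best[0]: best=(sc,a,h)
    sc,a,h=best
    u=np.array([np.cos(a),np.sin(a)]);v=np.array([-u[1],u[0]])
    thr=np.median(h[h>20])*.4
    on=h>thr;e=np.flatnonzero(np.diff(on.astype(int)))
    edges=[.40+.001*(i+1) for i in e]
    # subpixel crossing
    ed=[.40+.001*(i+.5)+.001*(thr-h[i])/(h[i+1]-h[i]) for i in e]
    q=P@v
    print(name,"yaw",np.degrees(a),"edges along u",np.round(ed,4),"widths",np.round(np.diff(ed),4),"v range",np.percentile(q,[.2,99.8]))
    return a,ed,q
if __name__=="__main__":
    import sys
    for n in sys.argv[1:]: fitboard(n)
E
python3 fit.py w1 w2
python3 - <<'E'
from h import *
c=pickle.load(open("pics/w2.pkl","rb"));W=cloud(c)
hsv=cv2.cvtColor(c["pixels"],cv2.COLOR_RGB2HSV)
sub=(slice(0,75),slice(250,315))
P=W[sub].reshape(-1,3)
st=P[(P[:,2]>.02)&(P[:,2]<.045)];rb=P[(P[:,2]>.06)&(P[:,2]<.09)]
print("plate/stand",cv2.minAreaRect((st[:,:2]*1000).astype(np.float32)),np.percentile(st[:,2],[5,25,50,75,95]))
print("rib",len(rb),cv2.minAreaRect((rb[:,:2]*1000).astype(np.float32)),np.percentile(rb[:,2],[5,50,95]))
H=hsv[sub].reshape(-1,3)
wh=(H[:,1]<60)&(H[:,2]>150)&(P[:,2]>.02);print("plate",cv2.minAreaRect((P[wh][:,:2]*1000).astype(np.float32)),np.median(P[wh][:,2]))
E
```

```text
w1 yaw -2.1000000000000143 edges along u [0.4781 0.5009 0.5079 0.531  0.5378 0.5609 0.5679 0.5724 0.5726 0.5753
 0.5758 0.5784 0.5786 0.5909 0.6032 0.6094 0.611  0.6117 0.6133 0.6263] widths [0.0229 0.007  0.0231 0.0069 0.0231 0.0069 0.0045 0.0002 0.0026 0.0005
 0.0026 0.0002 0.0123 0.0124 0.0062 0.0016 0.0007 0.0015 0.013 ] v range [-0.13465177  0.14262557]
w2 yaw -1.800000000000015 edges along u [0.4779 0.484  0.4852 0.5007 0.5079 0.5303 0.5378 0.5602 0.5678 0.5907
 0.6034 0.6079 0.6139 0.6262] widths [0.0061 0.0012 0.0155 0.0072 0.0224 0.0075 0.0224 0.0076 0.0229 0.0127
 0.0044 0.006  0.0123] v range [-0.13833639  0.11156523]
plate/stand ((437.0111389160156, -318.240478515625), (60.11721420288086, 81.46382904052734), 16.07578468322754) [0.02934185 0.03056458 0.0317333  0.03649184 0.03790007]
rib 422 ((436.748046875, -317.77923583984375), (14.196114540100098, 43.68772888183594), 15.528040885925293) [0.0649746  0.07628607 0.07788658]
plate ((433.6146545410156, -319.27789306640625), (52.76594924926758, 81.51814270019531), 16.25666046142578) 0.036728227202098784
```

Emit:
apply_moves --plan '[[[100,0,-1,-1,0,0.008,0.03],[100,0,-1,-1,0,0,0],[100,0.1,-1,-1,0,0,0],[100,0.1,-1,-1,0,0,0],[100,0,-1,-1,0,0,0],[100,0,-1,-1,0,0,0],[100,0,-0.36,-1,0,0,0],[100,0,0,-1,0,0,0],[100,0,0,-1,0,0,0],[100,0,0,-1,0,0,0],[100,0,0,0,0,0,0]]]'

```text
time_s: 5.43
tcp_pos: [0.4467, -0.3114, 0.1409]
ee_rot: [[0.298, -0.954, 0.013], [-0.955, -0.298, 0.002], [0.002, -0.013, -1.0]]
wrist_force: [-0.6, 0.1, -0.3]
gripper_width: 1.0
```

Run:
```python
from h import *
s,c=snap("wrist","w3");print(s["time_s"],s["joints"].round(1),s["tcp_pos"].round(4),s["ee_rot"].round(3))
print(np.degrees(np.arctan2(s["ee_rot"][1,0],s["ee_rot"][0,0])))
W=cloud(c);P=W.reshape(-1,3);P=P[(np.abs(P[:,0]-.437)<.05)&(np.abs(P[:,1]+.318)<.05)]
rb=P[(P[:,2]>.06)&(P[:,2]<.085)];print(len(rb))
if len(rb)>50: print("rib",cv2.minAreaRect((rb[:,:2]*1000).astype(np.float32)),np.percentile(rb[:,2],[5,50,95]))
```

```text
5.4333 [-18.   18.8 -18.4  -0.4 -52.1  35.6] [ 0.4467 -0.3114  0.1409] [[ 0.298 -0.954  0.013]
 [-0.955 -0.298  0.002]
 [ 0.002 -0.013 -1.   ]]
-72.65666375129882
1267
rib ((436.8035583496094, -318.9208068847656), (14.04404354095459, 44.02045440673828), 15.748037338256836) [0.06864011 0.07650591 0.0777354 ]
```

View pics/w3.png

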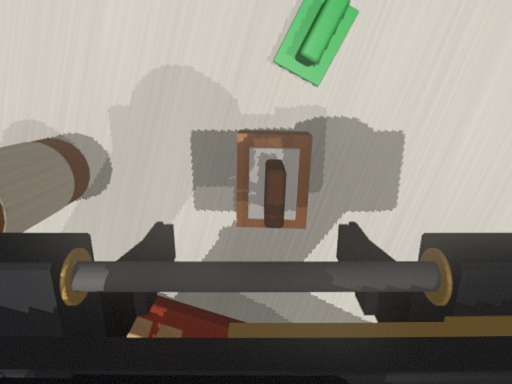

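Emit:
apply_moves --plan '[[[100,-0.4,-0.29,0,-0.002,0.013,-0.028],[100,0,0,0,0,0,0],[100,0,0,-0.5,0,0,0]]]'

```text
time_s: 5.73
tcp_pos: [0.443, -0.3208, 0.1374]
ee_rot: [[0.275, -0.961, 0.013], [-0.961, -0.275, -0.009], [0.012, -0.01, -1.0]]
wrist_force: [0.4, -0.0, -0.3]
gripper_width: 1.002
```

Run:
```python
from h import *
s=sense();print(s["time_s"],s["tcp_pos"].round(4),s["ee_rot"].round(4))
print(np.degrees(np.arctan2(s["ee_rot"][1,0],s["ee_rot"][0,0])))
```

```text
5.7333 [ 0.443  -0.3208  0.1374] [[ 0.2748 -0.9614  0.0127]
 [-0.9614 -0.275  -0.0091]
 [ 0.0123 -0.0097 -0.9999]]
-74.04624084784766
```

Emit:
apply_moves --plan '[[[100,-0.3,0.1,-0.8,0.009,0.013,-0.003],[100,-0.1,0,-0.8,0,0,0],[100,-0.05,0,-0.5,0,0,0],[100,0,0,0,0,0,0]]]'

```text
time_s: 6.07
tcp_pos: [0.4362, -0.32, 0.0911]
ee_rot: [[0.272, -0.962, 0.014], [-0.962, -0.272, -0.006], [0.01, -0.012, -1.0]]
wrist_force: [-0.7, -0.2, -0.6]
gripper_width: 0.999
```

```bash
cat > st.py <<'E'
from h import *
s=sense();print(s["time_s"],s["tcp_pos"].round(4),"z",s["ee_rot"][:,2].round(4),"yaw",np.degrees(np.arctan2(s["ee_rot"][1,0],s["ee_rot"][0,0])).round(2),"F",s["wrist_force"].round(2),"M",s["moment"].round(3),"g",round(s["gripper_width"],3),"j",s["joints"].round(1))
E
python3 st.py
```

```text
6.0667 [ 0.4362 -0.32    0.0911] z [ 0.0143 -0.0064 -0.9999] yaw -74.19 F [-0.69 -0.23 -0.57] M [0.101 0.08  0.004] g 0.999 j [-19.   21.9 -22.6   0.1 -44.6  34.8]
```

Emit:
apply_moves --plan '[[[100,0,0.05,-0.7,0.008,0.016,0],[100,0,0,-0.6,0.004,0.01,0],[100,0,0,-0.2,0,0,0],[100,0,0,0,0,0,0]]]'

```text
time_s: 6.4
tcp_pos: [0.4414, -0.3209, 0.0594]
ee_rot: [[0.274, -0.962, 0.0], [-0.962, -0.274, -0.0], [0.0, -0.0, -1.0]]
wrist_force: [0.2, -0.5, 0.6]
gripper_width: 1.004
```

```bash
python3 st.py
```

```text
6.4 [ 0.4414 -0.3209  0.0594] z [ 2.e-04 -4.e-04 -1.e+00] yaw -74.1 F [ 0.2  -0.53  0.56] M [ 0.055 -0.046  0.028] g 1.004 j [-19.   25.2 -23.    0.  -41.8  34.9]
```

Emit:
apply_moves --plan '[[[100,-0.2,0.05,-0.15,0,0,0],[100,0,0,0,0,0,0]]]'

```text
time_s: 6.57
tcp_pos: [0.4371, -0.32, 0.0568]
ee_rot: [[0.274, -0.962, 0.003], [-0.962, -0.274, -0.002], [0.002, -0.002, -1.0]]
wrist_force: [-0.6, 0.8, -0.2]
gripper_width: 1.0
```

```bash
python3 st.py
```

```text
6.5667 [ 0.4371 -0.32    0.0568] z [ 0.0026 -0.0016 -1.    ] yaw -74.07 F [-0.59  0.79 -0.18] M [ 0.082  0.024 -0.011] g 1.0 j [-19.   25.  -23.8   0.1 -41.   34.9]
```

Good: now close and wait for the fingers to settle.

Emit:
apply_moves --plan '[[[0,0,0,0,0,0,0],[0,0,0,0,0,0,0],[0,0,0,0,0,0,0],[0,0,0,0,0,0,0],[0,0,0,0,0,0,0],[0,0,0,0,0,0,0],[0,0,0,0,0,0,0],[0,0,0,0,0,0,0]]]'

```text
time_s: 7.23
tcp_pos: [0.4382, -0.3207, 0.0597]
ee_rot: [[0.275, -0.961, 0.008], [-0.961, -0.275, -0.004], [0.006, -0.006, -1.0]]
wrist_force: [-0.2, -0.1, 0.5]
gripper_width: 0.478
```

```bash
python3 st.py
```

```text
7.2333 [ 0.4382 -0.3207  0.0597] z [ 0.0075 -0.004  -1.    ] yaw -74.04 F [-0.2  -0.12  0.46] M [ 0.106  0.021 -0.057] g 0.478 j [-19.   24.7 -23.7   0.1 -41.   34.9]
```

Emit:
apply_moves --plan '[[[0,-0.03,0.03,-0.12,0.004,0.007,0],[0,0,0,0,0,0,0],[0,0,0,0,0,0,0],[0,0,0,0,0,0,0],[0,0,0,0,0,0,0],[0,0,0,0,0,0,0],[0,0,0,0,0,0,0]]]'

```text
time_s: 7.82
tcp_pos: [0.4372, -0.3198, 0.0561]
ee_rot: [[0.275, -0.961, -0.001], [-0.961, -0.275, 0.001], [-0.001, 0.001, -1.0]]
wrist_force: [-0.4, -0.4, -0.7]
gripper_width: 0.157
```

```bash
python3 st.py
```

```text
7.8167 [ 0.4372 -0.3198  0.0561] z [-1.1e-03  7.0e-04 -1.0e+00] yaw -74.05 F [-0.44 -0.44 -0.68] M [ 0.036  0.018 -0.011] g 0.157 j [-19.   25.2 -23.6  -0.  -41.3  35. ]
```

Emit:
apply_moves --plan '[[[0,0,0,0.3,0,0,0],[0,0,0,0.6,0,0,0],[0,0,0,1,0,0,0],[0,0,0.3,1,0,0,0],[0,0,0.8,1,0,0,-0.1],[0,0,1,0.5,0,0,-0.1],[0,0,1,0,0,0,-0.1],[0,0,1,0,0,0,0],[0,0,1,0,0,0,0],[0,0,1,0,0,0,0],[0,0,1,0,0,0,0],[0,0,0,0,0,0,0]]]'

```text
time_s: 8.82
tcp_pos: [0.4342, -0.1355, 0.1751]
ee_rot: [[-0.043, -0.999, 0.005], [-0.999, 0.044, 0.008], [-0.008, -0.005, -1.0]]
wrist_force: [-0.6, -1.3, -0.6]
gripper_width: 0.161
```

```bash
python3 st.py
python3 - <<'E'
from h import *
s,c=snap("wrist","w4")
E
```

```text
8.8167 [ 0.4342 -0.1355  0.1751] z [ 0.005   0.0081 -1.    ] yaw -92.49 F [-0.58 -1.26 -0.57] M [ 0.115  0.042 -0.009] g 0.161 j [  2.9   8.4 -27.1  -0.6 -54.2  -5.1]
```

View pics/w4.png

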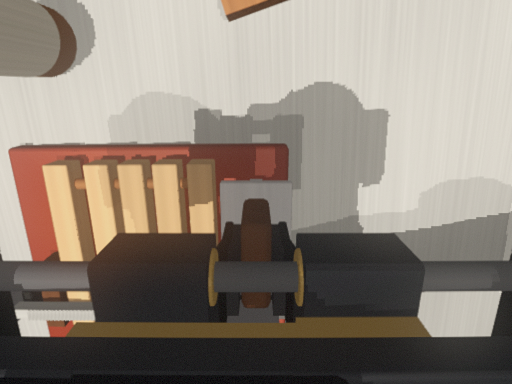

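Emit:
apply_moves --plan '[[[0,0.5,1,0,0,0,0],[0,1,0.37,0,0,0,0],[0,1,0,0,0,0,0],[0,1,0,0,0,0,0],[0,1,0,0,0,0,0],[0,1,0,0,0,0,0],[0,0.8,0,-0.2,0,0,0],[0,0,0,0,0,0,0]]]'

```text
time_s: 9.53
tcp_pos: [0.5967, -0.1054, 0.1719]
ee_rot: [[-0.047, -0.999, 0.006], [-0.999, 0.047, 0.007], [-0.007, -0.006, -1.0]]
wrist_force: [-0.1, 0.5, -1.4]
gripper_width: 0.161
```

```bash
python3 st.py
python3 - <<'E'
from h import *
s,c=snap("wrist","w5")
E
python3 fit.py w4 w5
```

```text
9.5333 [ 0.5967 -0.1054  0.1719] z [ 0.0061  0.0072 -1.    ] yaw -92.68 F [-0.1   0.46 -1.38] M [ 0.017 -0.066 -0.039] g 0.161 j [  5.1  22.7  -7.2  -0.4 -59.7  -7.5]
w4 yaw -2.000000000000014 edges along u [0.4777 0.5    0.5076 0.5299 0.5377 0.5592 0.5667 0.5897 0.6026 0.6098
 0.6117 0.6253] widths [0.0223 0.0076 0.0223 0.0077 0.0215 0.0075 0.023  0.013  0.0071 0.0019
 0.0136] v range [-0.1365908  -0.00031485]
w5 yaw -1.9000000000000146 edges along u [0.4781 0.5004 0.508  0.5304 0.538  0.5603 0.5679 0.5902 0.6039 0.6251] widths [0.0223 0.0076 0.0225 0.0075 0.0224 0.0076 0.0223 0.0137 0.0213] v range [-0.13749486  0.05650527]
```

View pics/w5.png

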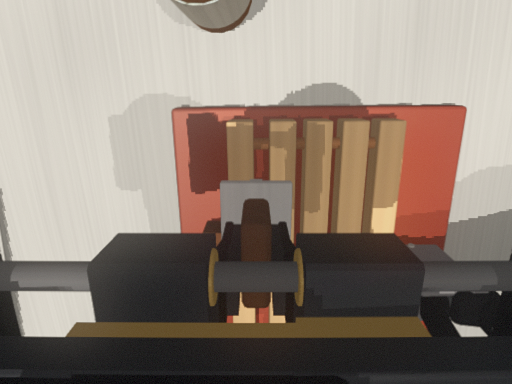

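```bash
cat > gz.py <<'E'
from h import *
import sys
n=sys.argv[1]; tz=float(sys.argv[2])
c=pickle.load(open(f"pics/{n}.pkl","rb"));W=cloud(c)
a=np.radians(-1.95);u=np.array([np.cos(a),np.sin(a)]);v=np.array([-u[1],u[0]])
sub=W[175:245,200:315];px=c["pixels"][175:245,200:315].astype(int)
z=sub[...,2]
pl=(np.abs(z-tz+.020)<.006)
rib=(z>tz+.012)&(z<tz+.026)
for nm,m in(("plate",pl),("rib",rib)):
    P=sub[m]; U=P[:,:2]@u;V=P[:,:2]@v
    r=cv2.minAreaRect((np.c_[U,V]*1000).astype(np.float32))
    print(nm,m.sum(),"z",np.percentile(P[:,2],[5,50,95]).round(4),"U",np.percentile(U,[.5,50,99.5]).round(4),"V",np.percentile(V,[.5,99.5]).round(4),r)
P=sub[pl]; A=np.c_[P[:,:2]-P[:,:2].mean(0),np.ones(len(P))];print("slopes",np.linalg.lstsq(A,P[:,2],rcond=None)[0])
E
python3 gz.py w5 .1719; python3 gz.py w4 .1751
```

```text
plate 2506 z [0.1506 0.1525 0.1536] U [0.5809 0.6004 0.6206] V [-0.1136 -0.0828] ((600.6782836914062, -96.85939025878906), (34.16831970214844, 40.13777160644531), 89.67356872558594)
rib 1107 z [0.1848 0.1913 0.1932] U [0.5845 0.6003 0.6165] V [-0.1059 -0.0938] ((600.4736938476562, -99.7096176147461), (12.598898887634277, 33.470497131347656), 89.89739227294922)
slopes [0.00957669 0.03510916 0.15241863]
plate 2511 z [0.1539 0.1558 0.1569] U [0.4196 0.4395 0.4592] V [-0.1491 -0.1181] ((439.3388366699219, -132.1298065185547), (34.23005294799805, 40.023887634277344), 89.5820083618164)
rib 1110 z [0.1881 0.1946 0.1965] U [0.4232 0.4389 0.4551] V [-0.1414 -0.1294] ((439.1955261230469, -135.54425048828125), (12.66469955444336, 33.393802642822266), 89.86209869384766)
slopes [0.00742938 0.03857635 0.15568818]
```

Emit:
apply_moves --plan '[[[0,-0.15,0,-0.3,-0.007,0.006,0.01],[0,0,0,-0.8,0,0,0],[0,0,0,-0.8,0,0,0],[0,0,0,-0.5,0,0,0],[0,0,0,0,0,0,0]]]'

```text
time_s: 10.0
tcp_pos: [0.5861, -0.1085, 0.1102]
ee_rot: [[-0.039, -0.999, -0.004], [-0.999, 0.039, -0.001], [0.001, 0.004, -1.0]]
wrist_force: [-1.1, 0.8, -1.4]
gripper_width: 0.158
```

```bash
python3 st.py
python3 - <<'E'
from h import *
s,c=snap("wrist","w6")
E
python3 fit.py w6; python3 gz.py w6 .110
```

```text
10.0 [ 0.5861 -0.1085  0.1102] z [-3.6e-03 -7.0e-04 -1.0e+00] yaw -92.22 F [-1.14  0.76 -1.39] M [0.02  0.023 0.035] g 0.158 j [  5.1  25.6 -12.7   0.  -51.9  -7.3]
w6 yaw -1.9000000000000146 edges along u [0.4781 0.5003 0.508  0.5303 0.5379 0.5602 0.5683 0.5763 0.5767 0.5854
 0.5856 0.5894 0.6036 0.6254] widths [0.0223 0.0076 0.0224 0.0076 0.0223 0.0081 0.008  0.0004 0.0087 0.0002
 0.0038 0.0142 0.0217] v range [-0.13754618 -0.00092729]
plate 2512 z [0.0892 0.091  0.0922] U [0.5703 0.5901 0.6099] V [-0.1172 -0.0864] ((590.06396484375, -100.43818664550781), (40.06977844238281, 33.92886734008789), 0.09867903590202332)
rib 1121 z [0.1231 0.1297 0.1317] U [0.5743 0.59   0.6062] V [-0.1091 -0.097 ] ((590.1588134765625, -103.07328796386719), (12.568099021911621, 33.40394592285156), 89.17633819580078)
slopes [-0.00024137  0.02917857  0.09093473]
```

View pics/w6.png

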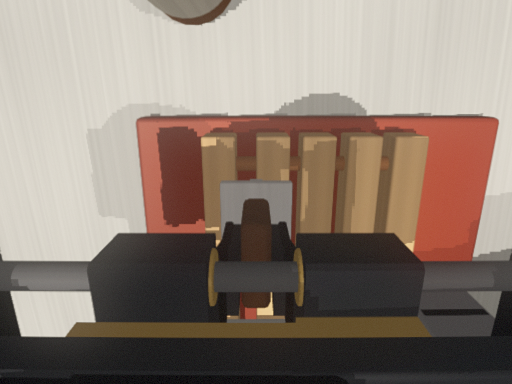

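Emit:
apply_moves --plan '[[[0,0.27,0,0,0,0,0.002],[0,0,0,0,0,0,0]]]'

```text
time_s: 10.22
tcp_pos: [0.5933, -0.1091, 0.1131]
ee_rot: [[-0.036, -0.999, -0.001], [-0.999, 0.036, -0.002], [0.002, 0.001, -1.0]]
wrist_force: [1.1, 0.1, 0.0]
gripper_width: 0.161
```

```bash
python3 st.py
```

```text
10.2167 [ 0.5933 -0.1091  0.1131] z [-9.0e-04 -1.7e-03 -1.0e+00] yaw -92.05 F [1.07 0.11 0.01] M [ 0.09  -0.119  0.059] g 0.161 j [  5.   26.  -11.6   0.1 -52.5  -7.1]
```

Emit:
apply_moves --plan '[[[0,0.03,0,-0.4,0,0,0],[0,0,0,0,0,0,0]]]'

```text
time_s: 10.38
tcp_pos: [0.5954, -0.1092, 0.1045]
ee_rot: [[-0.036, -0.999, 0.003], [-0.999, 0.036, -0.001], [0.001, -0.003, -1.0]]
wrist_force: [-0.0, -0.0, -1.0]
gripper_width: 0.162
```

```bash
python3 st.py
```

```text
10.3833 [ 0.5954 -0.1092  0.1045] z [ 0.0034 -0.0015 -1.    ] yaw -92.05 F [-0.02 -0.03 -0.97] M [0.054 0.07  0.032] g 0.162 j [  5.   26.6 -12.    0.1 -51.2  -7.1]
```

Emit:
apply_moves --plan '[[[0,-0.07,0,-0.15,0,0.002,0],[0,0,0,0,0,0,0]]]'

```text
time_s: 10.55
tcp_pos: [0.5939, -0.1092, 0.101]
ee_rot: [[-0.036, -0.999, 0.002], [-0.999, 0.036, -0.002], [0.001, -0.003, -1.0]]
wrist_force: [-1.3, 0.2, -1.4]
gripper_width: 0.156
```

```bash
python3 st.py
```

```text
10.55 [ 0.5939 -0.1092  0.101 ] z [ 0.0025 -0.0015 -1.    ] yaw -92.04 F [-1.34  0.23 -1.41] M [0.109 0.024 0.002] g 0.156 j [  5.   26.7 -12.4   0.1 -50.8  -7.1]
```

Centred within about half a millimetre; lower into the gap.

Emit:
apply_moves --plan '[[[0,-0.02,0,-0.4,0,0,0],[0,0,0,0,0,0,0]]]'

```text
time_s: 10.72
tcp_pos: [0.5929, -0.1091, 0.0905]
ee_rot: [[-0.036, -0.999, 0.002], [-0.999, 0.036, -0.001], [0.001, -0.002, -1.0]]
wrist_force: [-1.3, -0.8, -2.0]
gripper_width: 0.16
```

```bash
python3 st.py
```

```text
10.7167 [ 0.5929 -0.1091  0.0905] z [ 0.002  -0.0013 -1.    ] yaw -92.05 F [-1.3  -0.84 -2.03] M [ 0.067  0.07  -0.035] g 0.16 j [  5.   27.3 -13.1   0.1 -49.4  -7.1]
```

Emit:
apply_moves --plan '[[[0,0.02,0,-0.35,0,0,0],[0,0,0,0,0,0,0]]]'

```text
time_s: 10.88
tcp_pos: [0.5934, -0.1091, 0.0806]
ee_rot: [[-0.036, -0.999, 0.002], [-0.999, 0.036, -0.001], [0.001, -0.002, -1.0]]
wrist_force: [0.1, -0.4, -1.3]
gripper_width: 0.156
```

```bash
python3 st.py
```

```text
10.8833 [ 0.5934 -0.1091  0.0806] z [ 0.002  -0.0014 -1.    ] yaw -92.04 F [ 0.13 -0.39 -1.3 ] M [0.069 0.117 0.041] g 0.156 j [  5.   28.1 -13.6   0.1 -48.2  -7.1]
```

Emit:
apply_moves --plan '[[[0,0,0,-0.15,0,0,0],[0,0,0,-0.05,0,0,0],[0,0,0,0,0,0,0]]]'

```text
time_s: 11.13
tcp_pos: [0.5952, -0.1094, 0.0783]
ee_rot: [[-0.033, -0.999, 0.005], [-0.999, 0.033, -0.003], [0.003, -0.005, -1.0]]
wrist_force: [0.2, 0.5, -0.9]
gripper_width: 0.153
```

```bash
python3 st.py
```

```text
11.1333 [ 0.5952 -0.1094  0.0783] z [ 0.005  -0.0033 -1.    ] yaw -91.9 F [ 0.23  0.55 -0.92] M [ 0.099 -0.035 -0.027] g 0.153 j [  5.   28.3 -13.7   0.3 -47.8  -7.1]
```

Emit:
apply_moves --plan '[[[0,-0.04,0,-0.1,0,0.003,0],[0,0,0,-0.05,0,0,0]]]'

```text
time_s: 11.3
tcp_pos: [0.5954, -0.1094, 0.0778]
ee_rot: [[-0.032, -0.999, 0.005], [-0.999, 0.032, -0.005], [0.004, -0.005, -1.0]]
wrist_force: [-3.4, 2.2, 6.5]
gripper_width: 0.158
```

```bash
python3 st.py
python3 - <<'E'
from h import *
s,c=snap("wrist","w7")
E
python3 gz.py w7 .076
```

```text
11.3 [ 0.5954 -0.1094  0.0778] z [ 0.0047 -0.0046 -1.    ] yaw -91.81 F [-3.41  2.16  6.46] M [ 0.606  1.251 -0.032] g 0.158 j [  5.   28.3 -13.7   0.4 -47.7  -7.1]
plate 4456 z [0.0521 0.0578 0.0596] U [0.5683 0.5919 0.6252] V [-0.1202 -0.08  ] ((596.6599731445312, -99.05680847167969), (42.91213607788086, 57.8627815246582), 89.88673400878906)
rib 1218 z [0.0892 0.0972 0.0994] U [0.5835 0.5993 0.6155] V [-0.1097 -0.0976] ((599.4632568359375, -103.65740966796875), (12.441546440124512, 33.41548538208008), 89.72126770019531)
slopes [ 0.03146296 -0.03842747  0.05605388]
```

View pics/w7.png

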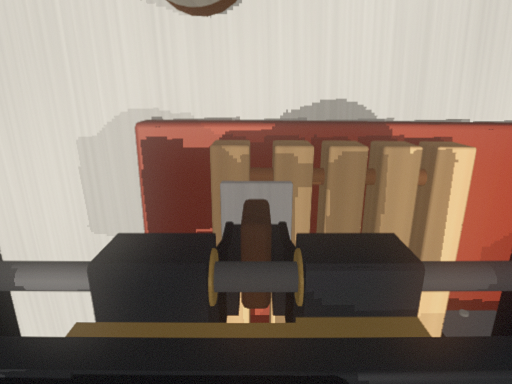

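Emit:
apply_moves --plan '[[[50,0,0,0,0,0,0],[50,0,0,0,0,0,0],[50,0,0,0,0,0,0],[50,0,0,0,0,0,0],[50,0,0,0,0,0,0]]]'

```text
time_s: 11.77
tcp_pos: [0.5964, -0.1094, 0.0777]
ee_rot: [[-0.031, -0.999, 0.007], [-1.0, 0.031, -0.005], [0.004, -0.007, -1.0]]
wrist_force: [-0.4, -0.9, -0.2]
gripper_width: 0.442
```

```bash
python3 st.py
```

```text
11.7667 [ 0.5964 -0.1094  0.0777] z [ 0.0072 -0.0046 -1.    ] yaw -91.79 F [-0.39 -0.86 -0.16] M [ 0.076 -0.065  0.002] g 0.442 j [  5.   28.4 -13.7   0.4 -47.6  -7.1]
```

Emit:
apply_moves --plan '[[[50,0,0,0.3,0,0,0],[50,0,0,0.7,0,0,0],[50,0,0,1,0,0,0],[50,0,0,1,0.004,0.006,0],[50,0,0,1,0,0,0],[0,0,0,1,0,0,0],[0,0,0.5,1,0,0,0],[0,0,0.5,1,0,0,0],[0,0,0,0,0,0,0]]]'

```text
time_s: 12.52
tcp_pos: [0.5929, -0.0852, 0.2611]
ee_rot: [[-0.034, -0.999, -0.005], [-0.999, 0.034, -0.002], [0.002, 0.005, -1.0]]
wrist_force: [0.4, -0.4, 1.0]
gripper_width: 0.281
```

```bash
python3 st.py
python3 - <<'E'
from h import *
s,c=snap("wrist","w8")
E
python3 fit.py w8
```

```text
12.5167 [ 0.5929 -0.0852  0.2611] z [-0.005  -0.0017 -1.    ] yaw -91.92 F [ 0.43 -0.37  1.01] M [ 0.045 -0.176 -0.019] g 0.281 j [  7.3  18.5  -0.4   0.1 -71.4  -9.3]
w8 yaw -2.300000000000013 edges along u [0.4787 0.5012 0.5087 0.5312 0.5386 0.5611 0.5682 0.5907 0.6039 0.6084
 0.6107 0.6263] widths [0.0225 0.0074 0.0225 0.0074 0.0225 0.007  0.0226 0.0132 0.0045 0.0023
 0.0156] v range [-0.1333007   0.14276543]
```

View pics/w8.png

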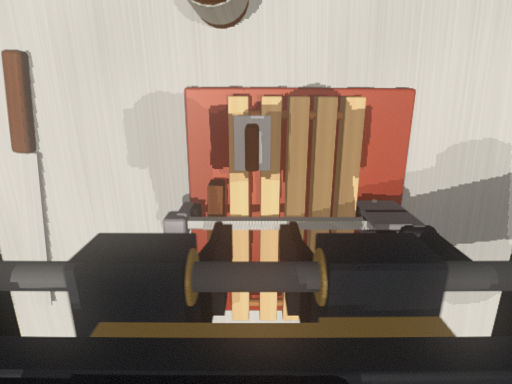

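```bash
cat > bd.py <<'E'
from h import *
import sys
O=np.array([.5491,-.0147]);a=np.radians(-1.95);u=np.array([np.cos(a),np.sin(a)]);v=np.array([-u[1],u[0]])
def toB(P): return np.c_[(P[:,:2]-O)@u,(P[:,:2]-O)@v,P[:,2]]*1000
def report(n):
    c=pickle.load(open(f"pics/{n}.pkl","rb"));W=cloud(c);hsv=cv2.cvtColor(c["pixels"],cv2.COLOR_RGB2HSV)
    ok=np.isfinite(W[...,2]);B=toB(np.nan_to_num(W.reshape(-1,3),nan=9)).reshape(W.shape)
    def show(nm,m,plane=False):
        P=B[m&ok]
        if len(P)<20: print(nm,len(P));return
        r=cv2.minAreaRect(P[:,:2].astype(np.float32))
        print(nm,len(P),"x",np.percentile(P[:,0],[1,50,99]).round(1),"y",np.percentile(P[:,1],[1,50,99]).round(1),"z",np.percentile(P[:,2],[5,50,95]).round(1),"rect",np.round(r[0],1),np.round(r[1],1),round(r[2],2))
        if plane: print("   slopes",np.linalg.lstsq(np.c_[P[:,:2]-P[:,:2].mean(0),np.ones(len(P))],P[:,2],rcond=None)[0].round(4))
    X,Y,Z=B[...,0],B[...,1],B[...,2]
    s=hsv[...,1]
    near=(X>10)&(X<90)&(Y>-135)&(Y<-40)
    show("plate",near&(s<70)&(abs(Z-58)<5),True)
    show("rib",near&(Z>75)&(Z<105))
    show("slat5",(X>55)&(X<85)&(abs(Z-52.5)<2.5)&(Y>-140)&(Y<140)&(s>90))
    show("block",(X>70)&(X<115)&(abs(Z-50)<4)&(abs(Y)<60)&(hsv[...,2]<110)&(s>80))
    show("jaw",(X>60)&(X<180)&(Z>70)&(Z<90)&(abs(Y)<30))
    show("jawtop",(X>90)&(X<180)&(Z>74)&(Z<90)&(abs(Y)<30))
    show("trig",(X>-110)&(X<-60)&(Z>150)&(Z<190)&(abs(Y)<40))
    show("grip",(X>-150)&(X<-50)&(Z>110)&(Z<190)&(abs(Y)<40))
    return c,B
if __name__=="__main__":
    for n in sys.argv[1:]: print(n);report(n)
E
python3 - <<'E'
from h import *
snap("top","t1");snap("side","s1")
E
python3 bd.py w1 w8 t1 s1
```

```text
w1
plate 0
rib 0
slat5 1593 x [55.2 68.2 77.2] y [-138.4  -29.5  131.2] z [51.2 53.  54.4] rect [69.9 -1.6] [ 29.7 276.7] 0.02
block 43 x [ 83.1  85.7 103.4] y [-41.1 -17.5  25.3] z [46.5 47.7 51.3] rect [98.5 -8.2] [67.8 27.1] 85.98
jaw 462 x [ 61.4 126.6 147.5] y [-11.2  -0.9  10.5] z [70.2 77.  80.3] rect [104.4  -2.1] [88.2 24.4] 1.17
jawtop 283 x [122.6 134.2 147.8] y [-11.2  -0.8  10.4] z [75.8 78.9 80.5] rect [135.5  -0.2] [26.1 21.7] 3.35
trig 252 x [-82.1 -75.5 -68.2] y [-11.7  -2.    9.7] z [155.  175.1 177.5] rect [-75.3  -0.9] [13.4 22. ] 2.97
grip 1069 x [-134.2 -111.6  -68.8] y [-13.7  -3.3  11.2] z [111.5 172.2 180.6] rect [-102.3   -0.2] [67.4 25.9] 2.7
w8
plate 1387 x [30.6 47.9 69.9] y [-121.3  -95.9  -61.8] z [57.5 58.8 60.1] rect [ 50.2 -91.3] [40.  60.2] 0.37
   slopes [ 3.60000e-03 -5.00000e-04  5.87865e+01]
rib 644 x [43.9 50.7 56.7] y [-113.5  -93.6  -70.7] z [96.2 98.5 99.9] rect [ 50.7 -92. ] [43.1 13.5] 89.99
slat5 1472 x [55.1 69.4 76.9] y [-132.4   17.2  134. ] z [51.6 52.9 54.1] rect [70. -1.] [ 29.9 277.2] 0.09
block 76 x [ 84.9  94.8 102.2] y [-42.7  -
[... 1259 characters left out ...]
 97. ] rect [ 47.1 -89.9] [16.6 46. ] 3.32
slat5 174 x [55.2 64.5 74.1] y [-60.6  60.1 136.9] z [50.1 50.8 52.7] rect [64.3  0.4] [277.3  19.3] 89.8
block 61 x [ 82.7  93.4 102.9] y [-41.4   6.6  27.2] z [46.2 47.5 49.5] rect [92.1 -7. ] [69.8 18.7] 86.08
jaw 61 x [120.1 130.5 145.1] y [-11.8   1.1   9.3] z [70.4 74.9 77.2] rect [132.3  -1.2] [21.2 25.8] 88.77
jawtop 40 x [120.8 132.6 145.1] y [-11.3  -1.3   9.2] z [74.2 75.4 77.4] rect [133.5  -1.2] [18.9 24.9] 81.16
trig 105 x [-84.  -80.6 -71.2] y [-11.3   2.9  10.9] z [152.  166.7 174.2] rect [-77.1  -0.2] [22.4 13.9] 89.17
grip 559 x [-137.8 -122.9  -72.8] y [-11.3   5.7  13.1] z [112.4 147.5 176.8] rect [-104.1    1.2] [68.4 26.6] 1.01
```

Emit:
apply_moves --plan '[[[0,-1,1,0,0,0,0],[0,-1,1,0,0,0,0],[0,-1,0.8,0,0,0,0],[0,0,0,-0.5,0,0,0],[0,0,0,-1,0,0,0],[0,0,0,-1,0,0,0],[0,0,0,-0.8,0,0,0],[0,0,0,-0.5,0,0,0],[0,0,0,0,0,0,0]]]'

```text
time_s: 13.42
tcp_pos: [0.5028, -0.0175, 0.1429]
ee_rot: [[-0.042, -0.998, -0.042], [-0.999, 0.042, -0.004], [0.006, 0.041, -0.999]]
wrist_force: [-0.4, 0.8, -0.4]
gripper_width: 0.006
```

```bash
python3 st.py
python3 - <<'E'
from h import *
s,c=snap("side","s2")
im=cv2.resize(c["pixels"][150:310,170:350,::-1],None,fx=4,fy=3.5,interpolation=cv2.INTER_CUBIC);cv2.imwrite("pics/s2c.png",im)
E
```

```text
13.4167 [ 0.5028 -0.0175  0.1429] z [-0.0415 -0.0042 -0.9991] yaw -92.39 F [-0.42  0.75 -0.41] M [ 0.063 -0.035 -0.034] g 0.006 j [ 16.3  16.4 -21.8  -0.5 -54.2 -18.3]
```

View pics/s2c.png

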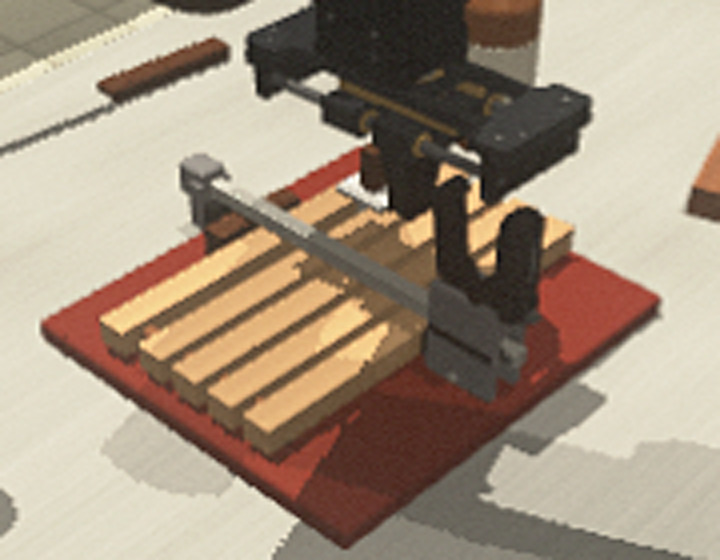

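Emit:
apply_moves --plan '[[[0,0,0.1,0.6,0.004,-0.03,0.005],[0,0,0,0,0,0,0]]]'

```text
time_s: 13.63
tcp_pos: [0.5032, -0.0158, 0.1582]
ee_rot: [[-0.037, -0.999, -0.013], [-0.999, 0.037, -0.002], [0.002, 0.013, -1.0]]
wrist_force: [0.8, 0.3, 0.7]
gripper_width: 0.004
```

```bash
python3 st.py
```

```text
13.6333 [ 0.5032 -0.0158  0.1582] z [-0.013  -0.002  -0.9999] yaw -92.12 F [0.79 0.27 0.71] M [ 0.081 -0.072  0.022] g 0.004 j [ 16.6  14.6 -21.8  -0.1 -54.3 -18.7]
```

Emit:
apply_moves --plan '[[[0,-0.4,0,0,0,0,0],[0,-0.4,0,0,0,0,0],[0,-0.3,0,0,0,0,0],[0,-0.2,0,0,0,0,0]]]'

```text
time_s: 13.97
tcp_pos: [0.4746, -0.0153, 0.1609]
ee_rot: [[-0.037, -0.999, 0.002], [-0.999, 0.037, 0.0], [-0.0, -0.002, -1.0]]
wrist_force: [5.8, -0.3, -2.1]
gripper_width: 0.006
```

```bash
python3 st.py
```

```text
13.9667 [ 0.4746 -0.0153  0.1609] z [ 1.6e-03  1.0e-04 -1.0e+00] yaw -92.09 F [ 5.78 -0.25 -2.07] M [-0.189 -1.623  0.012] g 0.006 j [ 17.8  11.3 -25.9   0.  -52.7 -19.9]
```

Emit:
apply_moves --plan '[[[0,-0.25,0,-0.05,0,0,0],[0,-0.2,0,0,0,0,0],[0,-0.1,0,0,0,0,0]]]'

```text
time_s: 14.22
tcp_pos: [0.4652, -0.0145, 0.1625]
ee_rot: [[-0.034, -0.999, 0.019], [-0.999, 0.034, 0.002], [-0.003, -0.019, -1.0]]
wrist_force: [5.2, -1.3, -4.1]
gripper_width: 0.004
```

```bash
python3 st.py
python3 - <<'E'
from h import *
s,c=snap("side","s3")
E
python3 bd.py s1 s3|grep -E "^s|jaw|block|slat5|plate"
```

```text
14.2167 [ 0.4652 -0.0145  0.1625] z [ 0.019   0.0023 -0.9998] yaw -91.96 F [ 5.24 -1.32 -4.13] M [-0.363 -1.849 -0.009] g 0.004 j [ 18.4   9.8 -27.7   0.3 -51.4 -20.6]
s1
plate 143 x [28.1 39.9 67.2] y [-120.1  -80.1  -61. ] z [53.5 55.7 60.5] rect [ 48.4 -91.1] [60.7 40.8] 89.92
slat5 174 x [55.2 64.5 74.1] y [-60.6  60.1 136.9] z [50.1 50.8 52.7] rect [64.3  0.4] [277.3  19.3] 89.8
block 61 x [ 82.7  93.4 102.9] y [-41.4   6.6  27.2] z [46.2 47.5 49.5] rect [92.1 -7. ] [69.8 18.7] 86.08
jaw 61 x [120.1 130.5 145.1] y [-11.8   1.1   9.3] z [70.4 74.9 77.2] rect [132.3  -1.2] [21.2 25.8] 88.77
jawtop 40 x [120.8 132.6 145.1] y [-11.3  -1.3   9.2] z [74.2 75.4 77.4] rect [133.5  -1.2] [18.9 24.9] 81.16
s3
plate 135 x [28.1 39.8 69.1] y [-121.9  -80.5  -61.4] z [53.8 56.  59.8] rect [ 48.3 -91.4] [61.4 41.1] 89.08
slat5 174 x [55.3 63.9 74.3] y [-83.5  56.5 135.9] z [50.1 50.9 52.4] rect [69.7  0.2] [ 29. 274.] 0.38
block 25 x [ 81.3  88.8 102.6] y [-37.5   2.8  27.9] z [46.1 47.7 49.3] rect [92.3 -5.3] [66.1 20.2] 87.76
jaw 61 x [116.4 128.8 142.2] y [-10.4   2.1  10.4] z [71.1 74.9 77.8] rect [129.4  -0.2] [26.7 21.2] 6.11
jawtop 42 x [116.5 130.  142. ] y [-10.6  -0.1   9. ] z [74.  75.2 78.2] rect [129.9  -0.5] [25.3 20. ] 10.92
```

Emit:
apply_moves --plan '[[[0,-0.2,0,-0.06,0,-0.01,0],[0,-0.2,0,-0.04,0,-0.01,0]]]'

```text
time_s: 14.43
tcp_pos: [0.4608, -0.0142, 0.163]
ee_rot: [[-0.031, -0.998, 0.055], [-1.0, 0.031, 0.003], [-0.004, -0.054, -0.999]]
wrist_force: [6.2, -2.3, -1.4]
gripper_width: 0.004
```

```bash
python3 st.py
python3 - <<'E'
from h import *
s,c=snap("side","s4")
im=cv2.resize(c["pixels"][150:310,170:350,::-1],None,fx=4,fy=3.5,interpolation=cv2.INTER_CUBIC);cv2.imwrite("pics/s4c.png",im)
E
python3 bd.py s4|grep -E "^s|jaw|block|slat5|plate"
```

```text
14.4333 [ 0.4608 -0.0142  0.163 ] z [ 0.0546  0.0026 -0.9985] yaw -91.79 F [ 6.2  -2.3  -1.38] M [-0.936 -1.949 -0.039] g 0.004 j [ 19.1   8.3 -29.9   1.2 -48.8 -21.7]
s4
plate 133 x [28.3 40.5 69.1] y [-121.4  -79.8  -61.3] z [53.7 55.5 58.9] rect [ 48.  -90.8] [62.1 42.6] 89.14
slat5 181 x [55.1 64.7 74.3] y [-62.3  57.5 137.9] z [50.1 50.8 52.3] rect [64.5  1.6] [273.9  19.3] 89.69
block 18
jaw 59 x [115.2 126.5 140.1] y [-10.5   1.   10. ] z [70.5 75.1 77.5] rect [127.2  -0.3] [25.5 21.7] 3.04
jawtop 40 x [117.3 129.3 140.1] y [-10.7   0.1   9. ] z [74.3 75.8 77.9] rect [128.6  -1.2] [22.8 19.8] 8.06
```

View pics/s4c.png

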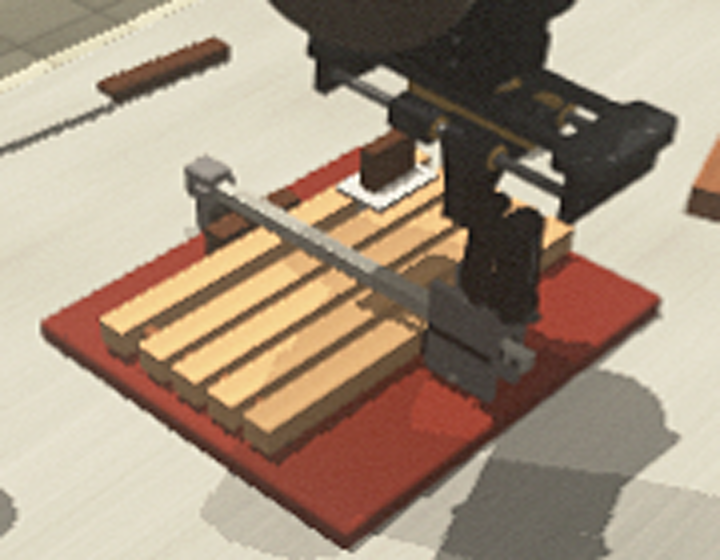

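Emit:
apply_moves --plan '[[[0,-0.2,0,-0.05,0,0.04,0],[0,-0.25,0,-0.05,0,0.03,0]]]'

```text
time_s: 14.65
tcp_pos: [0.4548, -0.0134, 0.1633]
ee_rot: [[-0.028, -1.0, 0.005], [-1.0, 0.028, 0.006], [-0.006, -0.004, -1.0]]
wrist_force: [20.5, -4.9, -8.9]
gripper_width: 0.005
```

```bash
python3 st.py
python3 - <<'E'
from h import *
s,c=snap("side","s5")
E
python3 bd.py s5|grep -E "^s|jaw|block|slat5|plate"
```

```text
14.65 [ 0.4548 -0.0134  0.1633] z [ 0.0046  0.0055 -1.    ] yaw -91.61 F [20.53 -4.87 -8.89] M [-1.621 -6.289 -0.058] g 0.005 j [ 18.7   9.1 -28.2  -0.3 -52.3 -20.2]
s5
plate 134 x [28.3 39.9 68.1] y [-120.6  -80.4  -61.2] z [53.8 56.1 59.7] rect [ 48.5 -90.6] [40.6 60. ] 0.2
slat5 172 x [55.8 65.5 74.2] y [-81.7  52.2 136.3] z [50.1 50.7 52.3] rect [64.6  0.9] [274.5  19.4] 89.92
block 19
jaw 60 x [113.5 123.3 138.5] y [-10.9   0.3  10.1] z [70.7 74.9 77.2] rect [125.7   0.2] [25.4 21.7] 10.37
jawtop 37 x [114.1 124.6 138.7] y [-9.  -0.4 10.1] z [74.4 75.6 78. ] rect [126.4   0.5] [19.3 25.5] 86.89
```

Emit:
apply_moves --plan '[[[0,0.8,0,-0.1,0,0,0],[0,0.8,0,-0.1,0,0,0],[0,0.35,0,0,0,0,0],[0,0,0,0,0,0,0],[0,0,0,0,0,0,0],[0,0,0,0,0,0,0]]]'

```text
time_s: 15.2
tcp_pos: [0.4983, -0.0142, 0.1569]
ee_rot: [[-0.03, -1.0, -0.007], [-1.0, 0.03, 0.005], [-0.005, 0.007, -1.0]]
wrist_force: [-0.4, -0.2, 0.0]
gripper_width: 0.007
```

```bash
python3 st.py
python3 - <<'E'
from h import *
s,c=snap("side","s6")
E
python3 bd.py s6|grep -E "^s|jaw|trig|slat5|plate"
```

```text
15.2 [ 0.4983 -0.0142  0.1569] z [-0.0071  0.0052 -1.    ] yaw -91.73 F [-0.41 -0.21  0.02] M [ 0.066 -0.022  0.02 ] g 0.007 j [ 16.8  14.1 -22.7  -0.5 -53.6 -18.2]
s6
plate 73 x [28.1 45.3 68.7] y [-86.1 -70.  -61.1] z [53.5 55.4 58.8] rect [ 49.3 -73.6] [42.6 25.7] 2.36
slat5 183 x [55.2 64.9 74.7] y [-61.5  55.6 136.1] z [50.1 50.7 52.3] rect [68.8 37.7] [202.4  27.4] 89.85
jaw 59 x [ 92.8 123.6 138.1] y [-10.8  -0.2  10.1] z [70.4 74.9 77.9] rect [102.    0.2] [20.9 74.2] 88.74
jawtop 43 x [114.8 125.5 138.4] y [-10.8  -0.7   9.9] z [74.3 75.6 78.2] rect [126.8  -0.3] [20.9 24.6] 88.74
trig 167 x [-84.  -75.4 -60.1] y [-11.6   2.4  10.4] z [152.4 169.5 187.4] rect [-72.   -0.8] [23.6 24.6] 86.24
```

Emit:
apply_moves --plan '[[[0,-0.5,0,0,0,0.005,0],[0,-0.4,0,0,0,0.01,0],[0,-0.35,0,-0.03,0,0.01,0],[0,-0.3,0,-0.03,0,0.015,0],[0,-0.25,0,-0.03,0,0.015,0]]]'

```text
time_s: 15.67
tcp_pos: [0.4599, -0.0129, 0.1598]
ee_rot: [[-0.026, -0.999, -0.035], [-1.0, 0.025, 0.008], [-0.007, 0.035, -0.999]]
wrist_force: [7.9, -1.7, -4.0]
gripper_width: 0.002
```

```bash
python3 st.py
```

```text
15.6667 [ 0.4599 -0.0129  0.1598] z [-0.035   0.0081 -0.9994] yaw -91.48 F [ 7.86 -1.72 -4.04] M [-0.558 -2.555  0.023] g 0.002 j [ 18.   11.  -26.   -1.3 -54.7 -18.7]
```

Emit:
apply_moves --plan '[[[0,-0.25,0,-0.02,0,0,0],[0,-0.15,0,0,0,0,0]]]'

```text
time_s: 15.83
tcp_pos: [0.4554, -0.0121, 0.1612]
ee_rot: [[-0.024, -1.0, -0.018], [-1.0, 0.023, 0.01], [-0.01, 0.018, -1.0]]
wrist_force: [9.8, -1.6, -4.9]
gripper_width: 0.006
```

```bash
python3 st.py
python3 - <<'E'
from h import *
s,c=snap("side","s7")
E
python3 bd.py s7|grep -E "^s|jaw|trig|slat5|plate|block"
```

```text
15.8333 [ 0.4554 -0.0121  0.1612] z [-0.0181  0.0103 -0.9998] yaw -91.35 F [ 9.78 -1.62 -4.88] M [-0.448 -3.118 -0.079] g 0.006 j [ 18.4  10.  -27.2  -1.1 -53.6 -19.1]
s7
plate 134 x [28.3 40.3 67.5] y [-120.1  -79.9  -60.7] z [53.8 56.  58.9] rect [ 47.8 -91.5] [62.1 39.9] 87.22
slat5 167 x [55.3 65.  74.3] y [-87.9  53.1 134.3] z [50.  50.7 51.9] rect [64.7 -0.5] [ 19.3 275.7] 0.03
block 16
jaw 59 x [105.  116.8 132.4] y [-9.8  0.6 10.4] z [71.1 74.8 77.1] rect [118.9   0.5] [20.8 28. ] 88.72
jawtop 40 x [105.3 118.3 129.7] y [-9.8 -0.7  9.8] z [74.4 75.5 77.3] rect [118.   0.] [19.5 26.3] 87.92
trig 160 x [-109.1 -100.3  -83.9] y [-11.7   9.   12. ] z [153.  173.7 187.4] rect [-95.1   0. ] [28.3 24.2] 0.56
```

Emit:
apply_moves --plan '[[[0,0.8,-0.05,-0.1,0,0,0],[0,0.8,-0.05,-0.1,0,0,0],[0,0.3,0,0,-0.008,0,-0.008],[0,0,0,0,0,0,0],[0,0,0,0,0,0,0],[0,0,0,0,0,0,0]]]'

```text
time_s: 16.38
tcp_pos: [0.497, -0.0148, 0.1567]
ee_rot: [[-0.032, -0.999, -0.024], [-0.999, 0.032, 0.003], [-0.002, 0.024, -1.0]]
wrist_force: [0.5, 1.1, -0.0]
gripper_width: 0.006
```

```bash
python3 st.py
python3 - <<'E'
from h import *
s,c=snap("side","s8");snap("wrist","w9")
E
python3 bd.py s8 w9|grep -E "^s|^w|jaw|trig|slat5|plate|block"
```

```text
16.3833 [ 0.497  -0.0148  0.1567] z [-0.0243  0.0028 -0.9997] yaw -91.85 F [ 0.51  1.09 -0.02] M [ 0.079 -0.112 -0.009] g 0.006 j [ 16.7  14.4 -22.1  -0.7 -54.8 -18.1]
s8
plate 72 x [28.2 43.7 68.5] y [-86.9 -69.5 -60. ] z [53.8 55.8 59.2] rect [ 48.6 -74. ] [39.9 28.1] 3.64
slat5 185 x [55.2 64.1 74.3] y [-62.2  56.8 137.1] z [50.  50.7 51.9] rect [65.  36.4] [ 19.6 204. ] 0.01
block 29 x [77.9 82.9 98.9] y [-38.1   6.3  27.5] z [46.2 47.9 49.9] rect [87.2 -5.8] [67.6 20.9] 85.24
jaw 58 x [106.6 117.5 131. ] y [-9.7  0.5  9.6] z [71.5 75.2 77.1] rect [119.9  -0.3] [19.5 27. ] 88.22
jawtop 43 x [107.1 118.3 129.2] y [-9.7 -0.1  9.4] z [74.3 76.  77.4] rect [118.   0.] [22.2 19.4] 1.38
trig 181 x [-83.7 -74.5 -60.1] y [-12.3   2.6  10.4] z [151.8 168.7 185.4] rect [-72.9  -1.3] [23.7 26.1] 88.85
w9
plate 2476 x [30.  39.3 68.6] y [-120.8  -91.   -61.5] z [57.4 59.  60.2] rect [ 51.  -91.6] [60.4 43. ] 89.74
slat5 4075 x [55.2 68.8 84.4] y [-138.5  -23.2  119.8] z [51.  52.9 54.1] rect [70.  -7.5] [264.7  30. ] 90.0
block 272 x [79.6 80.5 99.1] y [-42.2 -12.9  25.1] z [46.3 49.3 51.7] rect [90.  -7.9] [68.7 21. ] 89.95
jaw 1574 x [ 61.3 112.8 132.5] y [-12.2  -2.2   8.7] z [70.3 77.5 79.8] rect [97.4 -0.2] [23.1 74. ] 85.28
jawtop 1021 x [107.8 119.  132.7] y [-12.2  -2.5   8.7] z [75.2 78.6 79.9] rect [120.4  -1.7] [26.9 21.7] 0.16
trig 200 x [-81.8 -75.4 -60.1] y [-12.6 -11.2  -7.3] z [150.6 155.6 161.9] rect [-71.3  -9.8] [ 5.6 22.5] 89.27
```

View pics/w9.png

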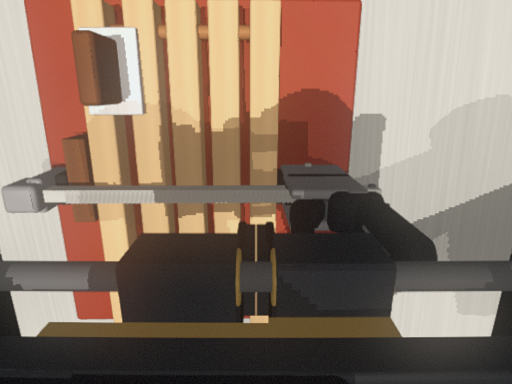

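Emit:
apply_moves --plan '[[[0,-0.5,0,0,0,0.005,0],[0,-0.4,0,0,0,0.005,0],[0,-0.35,-0.02,-0.03,0,0.005,0],[0,-0.3,-0.02,-0.03,0,0.01,0]]]'

```text
time_s: 16.82
tcp_pos: [0.4655, -0.0138, 0.1598]
ee_rot: [[-0.029, -0.999, -0.024], [-1.0, 0.028, 0.006], [-0.006, 0.024, -1.0]]
wrist_force: [7.2, -0.2, -5.3]
gripper_width: 0.005
```

```bash
python3 st.py
```

```text
16.8167 [ 0.4655 -0.0138  0.1598] z [-0.0242  0.0065 -0.9997] yaw -91.64 F [ 7.17 -0.23 -5.27] M [-0.106 -2.455 -0.072] g 0.005 j [ 17.8  11.3 -25.8  -1.  -54.1 -18.9]
```

Emit:
apply_moves --plan '[[[0,-0.25,0,-0.03,0,0.005,0],[0,-0.2,0,-0.02,0,0.005,0]]]'

```text
time_s: 16.98
tcp_pos: [0.4596, -0.013, 0.1607]
ee_rot: [[-0.026, -1.0, -0.017], [-1.0, 0.026, 0.009], [-0.008, 0.017, -1.0]]
wrist_force: [10.1, -2.3, -4.1]
gripper_width: 0.003
```

```bash
python3 st.py
```

```text
16.9833 [ 0.4596 -0.013   0.1607] z [-0.0166  0.0086 -0.9998] yaw -91.5 F [10.09 -2.31 -4.05] M [-0.69  -2.906  0.011] g 0.003 j [ 18.2  10.4 -26.8  -0.9 -53.6 -19.1]
```

```bash
python3 - <<'E'
from h import *
snap("side","s9");snap("wrist","w10")
E
python3 bd.py s9 w10|grep -E "^s|^w|jaw|rib|slat5|plate|block"; python3 st.py
```

```text
s9
plate 134 x [26.9 39.9 67. ] y [-120.   -80.9  -61.6] z [53.8 55.7 59.3] rect [ 45.  -90.8] [61.3 40.2] 80.28
rib 107 x [39.2 42.4 54.7] y [-106.6  -81.3  -69.3] z [76.7 88.2 96.6] rect [ 47.6 -88.9] [16.5 40.9] 0.69
slat5 191 x [55.2 64.6 73.5] y [-70.3  56.  137.6] z [50.1 50.8 52.4] rect [66.5  1.4] [273.3  22.7] 89.96
block 8
jaw 61 x [ 92.7 111.6 126.2] y [-10.3   0.7  11. ] z [71.2 75.  77.6] rect [104.5  -1.6] [43.5 21.2] 11.42
jawtop 45 x [102.3 113.4 126.3] y [-10.6  -0.6  10.5] z [74.3 75.4 77.6] rect [114.   -0.2] [24.9 21.2] 6.37
w10
plate 2584 x [28.7 38.1 67.3] y [-121.1  -92.1  -61.5] z [56.7 58.9 60.3] rect [ 49.7 -91.7] [42.7 60.5] 0.14
rib 2930 x [41.2 43.2 54.9] y [-112.2  -91.8  -69.7] z [77.7 97.3 99.8] rect [ 48.4 -91.3] [44.4 15.1] 89.95
slat5 3704 x [55.2 69.6 84.5] y [-137.7  -14.6  129.2] z [50.8 52.9 54.1] rect [70.  -3.1] [ 30.  270.7] 0.0
block 77 x [ 76.3  88.6 101.3] y [-42.2  -6.3  11. ] z [48.6 50.8 52.1] rect [ 86.2 -14.3] [56.  22.4] 79.53
jaw 512 x [ 60.4  79.9 104.4] y [-9.5 -0.6  8.2] z [70.1 71.  75.4] rect [82.6 -1.4] [45.2 20.6] 0.2
jawtop 56 x [102.2 103.3 104.8] y [-7.7  3.1  8.9] z [74.1 75.4 77. ] rect [102.9   0.3] [17.8  2. ] 81.73
17.0833 [ 0.4593 -0.013   0.1608] z [-0.0171  0.0087 -0.9998] yaw -91.51 F [ 7.85 -2.81 -4.22] M [-0.496 -2.464 -0.04 ] g 0.004 j [ 18.2  10.4 -26.8  -1.  -53.6 -19.1]
```

View pics/w10.png

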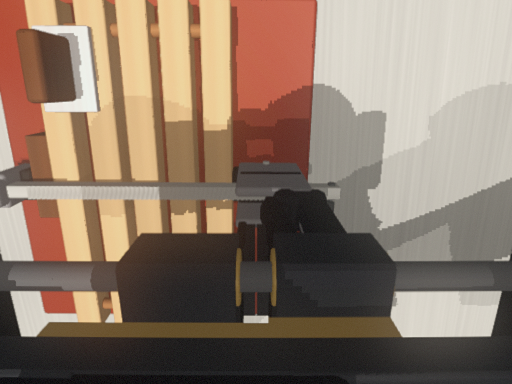

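Emit:
apply_moves --plan '[[[0,-0.22,-0.02,-0.02,0,0.003,-0.003],[0,-0.15,0,0,0,0,0]]]'

```text
time_s: 17.25
tcp_pos: [0.4567, -0.0124, 0.1622]
ee_rot: [[-0.027, -1.0, -0.001], [-1.0, 0.027, 0.011], [-0.011, 0.002, -1.0]]
wrist_force: [8.3, -1.2, -4.7]
gripper_width: 0.005
```

```bash
python3 st.py
```

```text
17.25 [ 0.4567 -0.0124  0.1622] z [-0.0013  0.0114 -0.9999] yaw -91.57 F [ 8.29 -1.24 -4.72] M [-0.545 -2.662 -0.043] g 0.005 j [ 18.5   9.6 -27.6  -0.8 -52.6 -19.5]
```

Emit:
apply_moves --plan '[[[0,-0.25,-0.02,-0.03,0,0.015,0]]]'

```text
time_s: 17.33
tcp_pos: [0.455, -0.012, 0.1628]
ee_rot: [[-0.026, -1.0, -0.003], [-1.0, 0.026, 0.013], [-0.013, 0.003, -1.0]]
wrist_force: [16.9, -3.1, -8.2]
gripper_width: 0.005
```

```bash
python3 st.py
python3 - <<'E'
from h import *
snap("side","s10")
E
python3 bd.py s10|grep -E "^s|^w|jaw|rib|slat5|plate|block"; python3 st.py
```

```text
17.3333 [ 0.455  -0.012   0.1628] z [-0.0028  0.0135 -0.9999] yaw -91.48 F [16.93 -3.14 -8.23] M [-0.968 -5.144 -0.063] g 0.005 j [ 18.5   9.4 -27.7  -1.  -52.8 -19.4]
s10
plate 133 x [26.  37.9 65. ] y [-121.4  -81.5  -61.2] z [53.7 55.9 58.7] rect [ 45.7 -91.9] [40.9 61.8] 1.41
rib 111 x [37.4 40.9 51.9] y [-110.6  -83.8  -68.7] z [77.1 89.3 96.6] rect [ 45.5 -90.5] [43.9 15.6] 87.89
slat5 163 x [55.3 63.  74.3] y [-61.9  53.5 136.4] z [50.1 50.7 52.3] rect [69.7 37.4] [ 29.  199.9] 0.17
block 10
jaw 63 x [ 98.9 109.8 125.2] y [-10.6   0.8  10. ] z [70.7 75.2 77.7] rect [111.7  -0.4] [20.9 26.8] 88.1
jawtop 48 x [ 98.7 111.6 124.9] y [-10.6  -0.2  10.1] z [74.4 75.7 77.8] rect [111.7  -0.4] [20.9 26.8] 88.1
17.3833 [ 0.4551 -0.012   0.163 ] z [-0.0028  0.0136 -0.9999] yaw -91.48 F [11.27 -2.14 -5.44] M [-0.428 -3.592 -0.061] g 0.002 j [ 18.5   9.4 -27.6  -1.  -52.8 -19.4]
```

Emit:
apply_moves --plan '[[[0,0.8,-0.05,-0.12,0,0,0],[0,0.8,-0.05,-0.12,-0.006,0,0],[0,0.3,0,-0.05,-0.006,0,-0.005],[0,0,0,0,0,0,0],[0,0,0,0,0,0,0],[0,0,0,0,0,0,0]]]'

```text
time_s: 17.88
tcp_pos: [0.4981, -0.0147, 0.1556]
ee_rot: [[-0.032, -0.999, -0.008], [-0.999, 0.032, 0.002], [-0.002, 0.008, -1.0]]
wrist_force: [-0.5, 0.1, -0.2]
gripper_width: 0.003
```

```bash
python3 st.py
python3 - <<'E'
from h import *
s,c=snap("side","s11");snap("wrist","w11")
E
python3 bd.py s11 w11|grep -E "^s|^w|jaw|trig|slat5|plate|block|rib"
```

```text
17.8833 [ 0.4981 -0.0147  0.1556] z [-0.0078  0.0021 -1.    ] yaw -91.82 F [-0.46  0.09 -0.22] M [ 0.094 -0.044  0.028] g 0.003 j [ 16.9  14.1 -22.8  -0.3 -53.4 -18.5]
s11
plate 66 x [25.5 41.7 65. ] y [-82.9 -68.9 -60. ] z [54.2 56.2 59.6] rect [ 45.5 -71.9] [40.6 23.3] 3.41
rib 57 x [38.3 43.9 54.1] y [-87.7 -74.4 -68.5] z [76.8 89.2 96.6] rect [ 47.6 -78.1] [16.6 20.1] 56.74
slat5 149 x [55.3 64.3 80.2] y [-61.7  48.  137.9] z [50.1 50.7 52.2] rect [69.7 37.1] [ 28.9 203. ] 0.17
block 28 x [76.6 81.7 92.3] y [-41.    5.1  26.6] z [46.2 47.8 50.2] rect [85.9 -7. ] [15.9 67.6] 4.31
jaw 64 x [ 69.6 111.1 124.3] y [-11.1   1.6   9.7] z [70.4 74.9 76.8] rect [94.3  0.3] [21.6 61.1] 86.73
jawtop 43 x [100.9 112.  124.4] y [-11.1  -0.7  10. ] z [74.4 75.5 76.8] rect [112.7  -0.9] [21.4 24.2] 85.24
trig 164 x [-83.7 -76.4 -60.1] y [-11.3   2.2  10.5] z [152.2 169.5 186.2] rect [-71.9  -0.2] [22.1 23.7] 87.52
w11
plate 2438 x [27.5 36.7 66.1] y [-120.8  -90.9  -61.3] z [57.4 59.  60.2] rect [ 48.6 -91.4] [43.4 60.6] 0.16
rib 2627 x [40.3 43.1 53.7] y [-112.   -91.3  -69.6] z [78.5 98.  99.8] rect [ 47.4 -91. ] [44. 15.] 88.91
slat5 3786 x [55.2 68.  84.4] y [-138.6  -23.6  105.5] z [50.7 52.8 54. ] rect [70.  -6.5] [265.9  30. ] 89.99
block 92 x [75.7 84.7 99.2] y [-42.1  -6.3  11.5] z [47.2 50.9 52.3] rect [ 84.3 -14.2] [56.9 20.7] 77.77
jaw 1459 x [ 61.8 106.6 125.7] y [-12.2  -2.2   8.5] z [70.3 77.8 79.9] rect [93.7 -1.1] [22.2 67.1] 88.13
jawtop 988 x [101.3 112.1 125.8] y [-12.1  -2.5   8.6] z [75.3 78.6 80. ] rect [113.8  -1.5] [26.3 21.8] 0.65
trig 161 x [-81.7 -75.7 -71. ] y [-12.1 -11.2  -7.5] z [150.6 155.  160.6] rect [-76.7  -9.8] [ 5.  11.6] 88.72
```

View pics/w11.png

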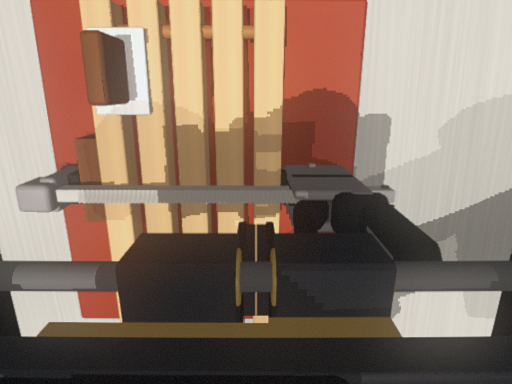

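Emit:
apply_moves --plan '[[[0,-0.4,0,0,0,0.003,0],[0,-0.3,0,-0.02,0,0.003,0],[0,-0.2,0,-0.02,0,0.005,0]]]'

```text
time_s: 18.23
tcp_pos: [0.4776, -0.0142, 0.1572]
ee_rot: [[-0.03, -1.0, -0.007], [-1.0, 0.03, 0.003], [-0.003, 0.008, -1.0]]
wrist_force: [6.6, -2.2, -1.9]
gripper_width: 0.004
```

```bash
python3 st.py
```

```text
18.2333 [ 0.4776 -0.0142  0.1572] z [-0.0074  0.0035 -1.    ] yaw -91.71 F [ 6.57 -2.17 -1.92] M [-0.463 -2.001  0.006] g 0.004 j [ 17.6  12.1 -25.3  -0.4 -52.9 -19.1]
```

Emit:
apply_moves --plan '[[[0,-0.2,0,-0.03,0,0.005,0]]]'

```text
time_s: 18.32
tcp_pos: [0.4743, -0.014, 0.1577]
ee_rot: [[-0.029, -1.0, -0.006], [-1.0, 0.029, 0.004], [-0.004, 0.006, -1.0]]
wrist_force: [5.9, -2.4, -2.8]
gripper_width: 0.01
```

```bash
python3 st.py
```

```text
18.3167 [ 0.4743 -0.014   0.1577] z [-0.0059  0.004  -1.    ] yaw -91.64 F [ 5.94 -2.41 -2.85] M [-0.748 -2.069  0.04 ] g 0.01 j [ 17.8  11.7 -25.8  -0.4 -52.8 -19.2]
```

Emit:
apply_moves --plan '[[[0,-0.2,0,-0.03,0,0.005,0]]]'

```text
time_s: 18.4
tcp_pos: [0.4711, -0.0138, 0.158]
ee_rot: [[-0.028, -1.0, -0.004], [-1.0, 0.028, 0.004], [-0.004, 0.004, -1.0]]
wrist_force: [7.2, -2.7, -1.5]
gripper_width: 0.005
```

```bash
python3 st.py
```

```text
18.4 [ 0.4711 -0.0138  0.158 ] z [-0.0043  0.0045 -1.    ] yaw -91.58 F [ 7.23 -2.66 -1.46] M [-0.742 -2.156 -0.036] g 0.005 j [ 17.9  11.3 -26.2  -0.4 -52.6 -19.3]
```

Emit:
apply_moves --plan '[[[0,-0.2,0,-0.03,0,0.005,0]]]'

```text
time_s: 18.48
tcp_pos: [0.4681, -0.0137, 0.1583]
ee_rot: [[-0.027, -1.0, -0.003], [-1.0, 0.027, 0.005], [-0.005, 0.003, -1.0]]
wrist_force: [8.1, -2.5, -1.8]
gripper_width: 0.003
```

```bash
python3 st.py
```

```text
18.4833 [ 0.4681 -0.0137  0.1583] z [-0.0025  0.005  -1.    ] yaw -91.52 F [ 8.12 -2.49 -1.81] M [-0.729 -2.339 -0.038] g 0.003 j [ 18.1  11.  -26.6  -0.4 -52.4 -19.3]
```

```bash
python3 - <<'E'
from h import *
snap("side","s12");snap("wrist","w12")
E
python3 bd.py s12 w12|grep -E "^s|^w|jaw|rib|slat5|plate|block"; python3 st.py
```

```text
s12
plate 132 x [23.1 36.  63.2] y [-117.5  -78.   -61.2] z [53.7 55.9 59.4] rect [ 42.7 -91.3] [60.2 40.5] 87.3
rib 105 x [35.  38.4 49.4] y [-113.4  -82.1  -68.4] z [76.  88.2 96.2] rect [ 42.4 -91.4] [15.3 46.2] 2.37
slat5 148 x [55.3 62.2 82. ] y [-62.7  51.6 136.3] z [50.1 50.7 52.2] rect [70.  -1.1] [ 29.3 276.2] 0.14
block 8
jaw 60 x [ 96.8 107.2 122.5] y [-11.5   1.2  10.5] z [71.2 75.2 77.4] rect [110.1  -0.4] [27.4 22.5] 3.93
jawtop 43 x [ 96.9 108.  119. ] y [-10.6  -0.5  10.4] z [74.4 75.8 77.4] rect [108.1   0.7] [22.3 22.2] 86.07
w12
plate 2520 x [24.7 33.9 62.4] y [-120.5  -91.   -61.6] z [57.  58.9 60.3] rect [ 45.2 -91.6] [61.5 43. ] 88.48
rib 2827 x [37.2 39.4 50.8] y [-112.3  -91.8  -69.7] z [78.  97.6 99.8] rect [ 44.2 -91.2] [14.9 44.4] 0.38
slat5 3439 x [57.3 67.3 84.6] y [-138.2  -13.7  127.7] z [50.6 52.7 54.1] rect [70.  -4.3] [270.1  29.9] 89.99
block 71 x [72.6 84.  97.1] y [-42.2  -6.2  11. ] z [48.7 50.8 52. ] rect [ 82.2 -14.7] [56.3 22. ] 79.95
jaw 967 x [ 61.4  99.9 111.7] y [-12.2  -1.7   8.8] z [70.2 76.1 79.6] rect [87.8 -0.5] [21.9 55.4] 86.89
jawtop 558 x [ 98.1 103.4 112.2] y [-12.1  -1.9   8.9] z [75.2 78.4 79.8] rect [105.1  -1.4] [22.1 14.6] 83.48
18.5833 [ 0.4678 -0.0137  0.1583] z [-0.0028  0.0051 -1.    ] yaw -91.53 F [ 6.72 -2.22 -2.2 ] M [-0.605 -2.    -0.027] g 0.006 j [ 18.1  11.  -26.7  -0.4 -52.4 -19.3]
```

View pics/w12.png

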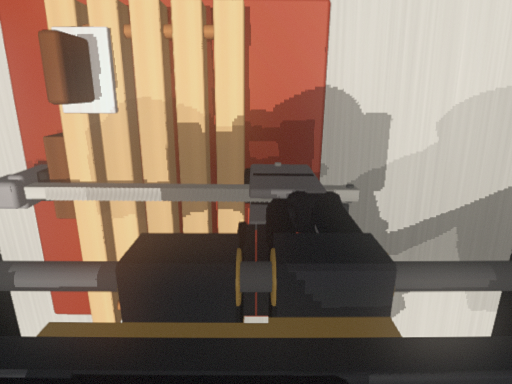

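Emit:
apply_moves --plan '[[[0,-0.22,0,-0.03,0,0.005,0]]]'

```text
time_s: 18.67
tcp_pos: [0.4652, -0.0135, 0.1586]
ee_rot: [[-0.026, -1.0, 0.0], [-1.0, 0.026, 0.006], [-0.006, -0.0, -1.0]]
wrist_force: [9.7, -3.5, -3.9]
gripper_width: 0.005
```

```bash
python3 st.py
```

```text
18.6667 [ 0.4652 -0.0135  0.1586] z [ 4.0e-04  5.6e-03 -1.0e+00] yaw -91.46 F [ 9.74 -3.49 -3.94] M [-1.138 -3.053 -0.072] g 0.005 j [ 18.2  10.6 -27.1  -0.4 -52.2 -19.4]
```

Emit:
apply_moves --plan '[[[0,-0.22,0,-0.03,0,0.008,0]]]'

```text
time_s: 18.75
tcp_pos: [0.463, -0.0133, 0.1589]
ee_rot: [[-0.024, -1.0, 0.002], [-1.0, 0.024, 0.006], [-0.006, -0.002, -1.0]]
wrist_force: [11.6, -3.4, -6.4]
gripper_width: 0.003
```

```bash
python3 st.py
```

```text
18.75 [ 0.463  -0.0133  0.1589] z [ 0.0022  0.0064 -1.    ] yaw -91.39 F [11.63 -3.4  -6.42] M [-1.141 -3.577 -0.059] g 0.003 j [ 18.3  10.3 -27.4  -0.4 -52.  -19.5]
```

Emit:
apply_moves --plan '[[[0,-0.25,0,-0.03,0,0.008,0]]]'

```text
time_s: 18.83
tcp_pos: [0.4612, -0.0129, 0.1594]
ee_rot: [[-0.023, -1.0, 0.006], [-1.0, 0.023, 0.008], [-0.008, -0.006, -1.0]]
wrist_force: [13.7, -3.8, -7.6]
gripper_width: 0.006
```

```bash
python3 st.py
```

```text
18.8333 [ 0.4612 -0.0129  0.1594] z [ 0.0064  0.0075 -1.    ] yaw -91.31 F [13.71 -3.81 -7.57] M [-1.108 -4.18  -0.073] g 0.006 j [ 18.5  10.  -27.8  -0.4 -51.8 -19.5]
```

```bash
python3 - <<'E'
from h import *
for i in range(3):
    snap("side","s13"); s=sense(); print(s["time_s"],s["tcp_pos"].round(4),s["wrist_force"].round(2))
snap("wrist","w13")
E
python3 bd.py s13 w13|grep -E "^s|^w|jaw|rib|slat5|plate|block"; python3 st.py
```

```text
18.8833 [ 0.4609 -0.0128  0.1595] [12.09 -3.47 -6.77]
18.9333 [ 0.461  -0.0128  0.1596] [11.21 -2.74 -6.38]
18.9833 [ 0.4611 -0.0128  0.1595] [10.38 -2.76 -5.41]
s13
plate 134 x [22.7 34.4 61.2] y [-119.1  -80.1  -61.6] z [53.7 56.2 59.6] rect [ 42.3 -90.5] [59.1 39.3] 87.64
rib 100 x [34.4 37.7 48. ] y [-111.1  -81.5  -68.4] z [76.4 89.1 96.7] rect [ 41.3 -90. ] [14.1 44. ] 0.56
slat5 114 x [55.2 61.4 77. ] y [-58.   45.2 138. ] z [50.1 50.7 52. ] rect [69.4 38.8] [200.6  28.7] 89.94
block 7
jaw 62 x [ 95.7 105.4 119.8] y [-11.9   0.8  10.2] z [70.9 75.  77.4] rect [108.3  -1.5] [25.  24.1] 4.35
jawtop 40 x [ 97.  107.3 119.4] y [-10.5  -0.2   9.8] z [74.5 75.7 77.5] rect [108.6   0.4] [24.5 19.9] 7.34
w13
plate 2506 x [24.4 33.6 63. ] y [-120.6  -91.   -61.5] z [57.  59.  60.3] rect [ 45.5 -90.9] [60.1 43.4] 89.69
rib 2846 x [36.8 38.8 50.6] y [-112.4  -91.8  -69.7] z [78.1 97.4 99.8] rect [ 44.1 -91.3] [15.2 44.4] 0.28
slat5 3452 x [56.7 66.9 84.5] y [-137.3  -13.3  131.1] z [50.6 52.8 54.1] rect [70. -2.] [272.9  29.9] 89.97
block 81 x [72.5 83.5 93.6] y [-42.3  -6.3  -4.4] z [47.7 50.7 51.9] rect [ 84.2 -23. ] [21.2 38.7] 4.66
jaw 865 x [ 60.7  97.9 108.4] y [-12.3  -1.9   9.3] z [70.1 75.3 79.6] rect [84.9 -3.1] [49.6 24. ] 2.58
jawtop 478 x [ 96.1 100.8 108.4] y [-12.1  -1.2   9.6] z [74.7 78.1 79.8] rect [102.1  -0.9] [22.4 12.9] 86.04
19.0333 [ 0.4611 -0.0128  0.1595] z [ 0.0061  0.0077 -1.    ] yaw -91.31 F [11.67 -3.63 -4.96] M [-1.023 -3.594 -0.046] g 0.005 j [ 18.5  10.  -27.7  -0.4 -51.8 -19.5]
```

Emit:
apply_moves --plan '[[[0,0.5,-0.03,-0.05,0,0,0],[0,0.8,-0.05,-0.1,-0.004,0.003,-0.004],[0,0.4,0,-0.05,-0.004,0.003,-0.004],[0,0,0,0,0,0,0],[0,0,0,0,0,0,0],[0,0,0,0,0,0,0]]]'

```text
time_s: 19.53
tcp_pos: [0.4989, -0.0152, 0.1539]
ee_rot: [[-0.033, -0.999, -0.006], [-0.999, 0.033, 0.0], [0.0, 0.006, -1.0]]
wrist_force: [0.3, 0.3, 0.5]
gripper_width: 0.004
```

```bash
python3 st.py
python3 - <<'E'
from h import *
s,c=snap("side","s14");snap("wrist","w14")
E
python3 bd.py s14 w14|grep -E "^s|^w|jaw|trig|slat5|plate|block|rib"
```

```text
19.5333 [ 0.4989 -0.0152  0.1539] z [-6.5e-03  1.0e-04 -1.0e+00] yaw -91.87 F [0.33 0.28 0.54] M [ 0.087 -0.027  0.023] g 0.004 j [ 16.8  14.3 -23.   -0.1 -53.1 -18.6]
s14
plate 65 x [23.5 40.3 62. ] y [-119.9  -69.2  -60.7] z [53.6 55.9 57.9] rect [ 43.3 -90.2] [39.3 60.3] 1.15
rib 45 x [34.3 39.6 46.7] y [-81.4 -71.7 -68.2] z [76.7 90.7 97.4] rect [ 39.8 -74.6] [13.4 13. ] 80.63
slat5 138 x [55.2 61.4 73.1] y [-60.3  59.9 137.5] z [50.1 50.8 52.1] rect [68.4 38.1] [ 26.4 200.9] 0.03
block 34 x [72.6 80.  88.2] y [-40.3   3.1  27.4] z [46.4 48.2 49.7] rect [79.8 -6.7] [68.  15.8] 86.52
jaw 63 x [ 96.5 107.5 122. ] y [-11.2   0.8  10.2] z [70.5 75.2 77.3] rect [109.   -0.2] [26.  21.5] 4.1
jawtop 44 x [ 97.8 108.3 121.1] y [-10.4  -0.6   9.5] z [74.3 75.7 77.4] rect [109.7  -0.6] [19.8 24.7] 86.58
trig 159 x [-84.1 -76.5 -60.3] y [-12.6   2.1  10.5] z [152.4 169.5 185.9] rect [-72.3  -0.9] [24.5 23.5] 0.39
w14
plate 2448 x [24.4 33.6 63. ] y [-120.7  -90.9  -61.4] z [57.4 59.  60.2] rect [ 45.4 -91.2] [42.8 60.5] 0.19
rib 2624 x [37.1 40.1 50.6] y [-111.9  -91.3  -69.5] z [78.3 98.  99.8] rect [ 43.9 -90.9] [44.  14.7] 89.31
slat5 3541 x [55.2 66.4 84.6] y [-138.8  -23.3   55.8] z [50.5 52.6 54. ] rect [ 70.  -39.1] [ 30.  201.8] 0.01
block 72 x [71.6 81.1 91.1] y [-42.1  -6.3  -5.1] z [46.3 50.8 52.2] rect [ 83.  -23.3] [20.  38.1] 5.96
jaw 1414 x [ 62.  104.6 122.6] y [-12.3  -2.3   8.8] z [70.3 78.1 79.8] rect [92.1 -1.9] [63.7 22.5] 0.18
jawtop 1019 x [ 98.  109.3 123. ] y [-12.2  -2.5   8.8] z [75.3 78.6 79.9] rect [110.7  -1.5] [26.6 21.8] 0.18
trig 118 x [-81.3 -76.  -71.5] y [-12.2 -11.2  -8.3] z [150.3 153.8 158. ] rect [-76.6 -10.2] [ 4.1 11. ] 89.13
```

Emit:
apply_moves --plan '[[[0,-0.4,0,0,0,0.003,0],[0,-0.3,0,-0.02,0,0.003,0],[0,-0.2,0,-0.02,0,0.005,0]]]'

```text
time_s: 19.88
tcp_pos: [0.4784, -0.0147, 0.1554]
ee_rot: [[-0.031, -1.0, -0.006], [-1.0, 0.031, 0.001], [-0.001, 0.006, -1.0]]
wrist_force: [7.1, -2.3, -1.5]
gripper_width: 0.006
```

```bash
python3 st.py
```

```text
19.8833 [ 0.4784 -0.0147  0.1554] z [-0.0062  0.0013 -1.    ] yaw -91.76 F [ 7.08 -2.31 -1.53] M [-0.465 -2.041  0.117] g 0.006 j [ 17.6  12.3 -25.5  -0.2 -52.6 -19.2]
```

Emit:
apply_moves --plan '[[[0,-0.22,0,-0.02,0,0.005,0],[0,-0.22,0,-0.02,0,0.005,0]]]'

```text
time_s: 20.05
tcp_pos: [0.4724, -0.014, 0.1568]
ee_rot: [[-0.028, -1.0, 0.001], [-1.0, 0.028, 0.003], [-0.003, -0.001, -1.0]]
wrist_force: [11.8, -3.4, -4.1]
gripper_width: 0.004
```

```bash
python3 st.py
```

```text
20.05 [ 0.4724 -0.014   0.1568] z [ 7.0e-04  3.1e-03 -1.0e+00] yaw -91.61 F [11.75 -3.43 -4.06] M [-0.691 -3.078 -0.029] g 0.004 j [ 18.   11.4 -26.4  -0.2 -52.1 -19.4]
```

Emit:
apply_moves --plan '[[[0,-0.24,0,-0.03,0,0.008,0]]]'

```text
time_s: 20.13
tcp_pos: [0.4701, -0.0135, 0.1575]
ee_rot: [[-0.026, -1.0, 0.004], [-1.0, 0.026, 0.004], [-0.004, -0.004, -1.0]]
wrist_force: [12.3, -3.9, -4.4]
gripper_width: 0.006
```

```bash
python3 st.py
```

```text
20.1333 [ 0.4701 -0.0135  0.1575] z [ 0.0038  0.0043 -1.    ] yaw -91.51 F [12.34 -3.93 -4.45] M [-0.852 -3.487  0.01 ] g 0.006 j [ 18.1  11.  -26.8  -0.2 -51.9 -19.5]
```

Emit:
apply_moves --plan '[[[0,-0.26,-0.02,-0.03,0,0.012,0]]]'

```text
time_s: 20.22
tcp_pos: [0.4681, -0.0132, 0.1583]
ee_rot: [[-0.025, -1.0, 0.005], [-1.0, 0.025, 0.006], [-0.006, -0.005, -1.0]]
wrist_force: [13.4, -2.1, -5.0]
gripper_width: 0.01
```

```bash
python3 st.py
```

```text
20.2167 [ 0.4681 -0.0132  0.1583] z [ 0.0048  0.0062 -1.    ] yaw -91.42 F [13.38 -2.09 -5.04] M [-0.571 -4.007 -0.088] g 0.01 j [ 18.2  10.8 -26.9  -0.3 -51.9 -19.4]
```

Emit:
apply_moves --plan '[[[0,-0.3,-0.02,-0.04,0,0.012,0]]]'

```text
time_s: 20.3
tcp_pos: [0.4663, -0.0127, 0.1591]
ee_rot: [[-0.023, -1.0, 0.008], [-1.0, 0.023, 0.008], [-0.009, -0.008, -1.0]]
wrist_force: [16.2, -3.4, -8.2]
gripper_width: 0.006
```

```bash
python3 - <<'E'
from h import *
for i in range(2):
    s=sense(); print(s["time_s"],s["tcp_pos"].round(4),s["wrist_force"].round(2)); capture("side")
E
python3 st.py
```

```text
20.3 [ 0.4663 -0.0127  0.1591] [16.18 -3.44 -8.18]
20.35 [ 0.4661 -0.0126  0.1592] [14.27 -1.83 -7.52]
20.4 [ 0.4663 -0.0127  0.1592] z [ 0.0087  0.0086 -0.9999] yaw -91.32 F [14.61 -2.59 -6.22] M [-0.766 -4.267 -0.064] g 0.003 j [ 18.3  10.4 -27.2  -0.4 -51.7 -19.3]
```

Emit:
apply_moves --plan '[[[0,-0.34,-0.02,-0.04,0,0.012,0]]]'

```text
time_s: 20.48
tcp_pos: [0.4648, -0.0121, 0.1601]
ee_rot: [[-0.021, -1.0, 0.014], [-1.0, 0.021, 0.011], [-0.011, -0.014, -1.0]]
wrist_force: [18.3, -5.1, -9.9]
gripper_width: 0.007
```

```bash
python3 - <<'E'
from h import *
for i in range(4):
    s=sense(); print(s["time_s"],s["tcp_pos"].round(4),s["wrist_force"].round(2)); capture("side")
E
python3 st.py
```

```text
20.4833 [ 0.4648 -0.0121  0.1601] [18.34 -5.12 -9.87]
20.5333 [ 0.4644 -0.012   0.1603] [ 16.48  -3.32 -10.02]
20.5833 [ 0.4645 -0.012   0.1602] [16.41 -3.23 -9.47]
20.6333 [ 0.4646 -0.012   0.1603] [16.13 -1.69 -7.32]
20.6833 [ 0.4646 -0.012   0.1602] z [ 0.0144  0.0112 -0.9998] yaw -91.21 F [16.51 -2.92 -8.96] M [-0.908 -4.863 -0.11 ] g 0.004 j [ 18.4  10.  -27.5  -0.4 -51.4 -19.3]
```

```bash
python3 - <<'E'
from h import *
snap("side","s15");snap("wrist","w15")
E
python3 bd.py s15 w15|grep -E "^s|^w|jaw|rib|slat5|plate|block|slopes"; python3 st.py
```

```text
s15
plate 135 x [22.9 34.6 61.3] y [-118.   -79.   -61.5] z [54.1 55.9 59.8] rect [ 42.4 -91. ] [40.7 59.1] 0.5
   slopes [1.15000e-02 1.00000e-04 5.61357e+01]
rib 104 x [35.2 37.7 48.6] y [-111.1  -83.   -68.7] z [76.8 88.1 96.8] rect [ 42.  -89.6] [13.9 43.4] 1.78
slat5 133 x [55.2 61.5 69.9] y [-79.1  59.3 138.1] z [50.1 50.8 52. ] rect [69.3  0.1] [ 28.3 277.3] 0.04
block 7
jaw 59 x [ 92.8 106.2 118.9] y [-12.3   0.6  10.1] z [72.  74.9 77.6] rect [106.   -0.8] [26.5 22.9] 4.8
jawtop 37 x [ 93.3 106.5 117.2] y [-11.2  -1.6   7.9] z [74.3 75.8 77.7] rect [105.8  -1.5] [17.4 24.4] 73.82
w15
plate 2480 x [24.4 33.5 62.2] y [-120.6  -91.1  -61.4] z [56.8 59.  60.2] rect [ 45.7 -91.1] [60.5 43.8] 89.56
   slopes [2.10000e-02 1.10000e-03 5.88175e+01]
rib 2791 x [36.8 39.  50.4] y [-112.4  -91.8  -69.8] z [77.9 97.5 99.8] rect [ 43.9 -91.2] [15.4 44.4] 0.96
slat5 3304 x [57.  67.  84.5] y [-135.8  -11.7  134.5] z [50.6 52.8 54.1] rect [70.1  0. ] [274.5  29.7] 89.9
block 77 x [72.4 82.1 92.3] y [-42.3  -6.3  -4.9] z [47.  50.8 52. ] rect [ 84.4 -22.9] [19.6 38. ] 8.7
jaw 1055 x [ 60.6  98.9 113.7] y [-12.3  -1.8   9. ] z [70.3 77.2 79.7] rect [88.2 -1.6] [56.2 22.4] 0.68
jawtop 693 x [ 95.5 102.7 113.6] y [-12.1  -1.8   9.2] z [75.1 78.5 79.9] rect [105.2  -1.4] [20.2 22.2] 1.41
20.7833 [ 0.4647 -0.0119  0.1602] z [ 0.0144  0.0112 -0.9998] yaw -91.21 F [15.96 -2.95 -8.18] M [-0.89  -4.946 -0.129] g 0.004 j [ 18.4  10.  -27.5  -0.4 -51.4 -19.3]
```

View pics/w15.png

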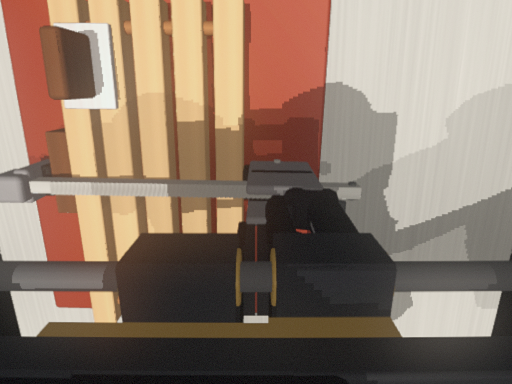

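View pics/s15.png

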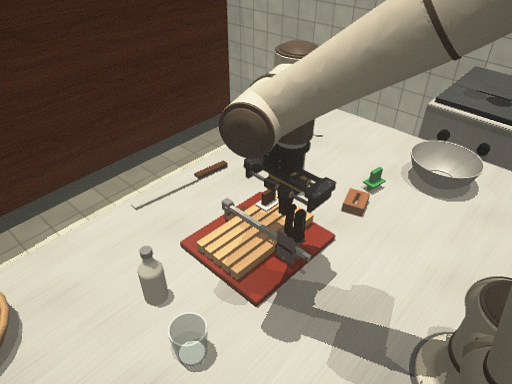

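Run:
```python
from station import finish_job,sense
print(finish_job()); s=sense(); print(s["time_s"],s["wrist_force"],s["tcp_pos"])
```

```text
the job is handed in; nothing more can be done
None
the job is handed in; nothing more can be done
```

The job is handed in at about 20.8 s, with the gauge in the last gap, the slat clamped tight against it and the trigger still squeezed. No verdict was reported.

**What I did**
- I took the gauge from its stand and lowered it into the wide gap about 90 mm from the bar. I stopped when the slats pushed back with about 6.5 N, then let go and lifted clear.
- With the closed fingers I pulled the trigger, five strokes in all. The first four drew the jaw in about 7–8 mm each, until the slat was tight. The fifth loaded it, and I held there.

**Last checks before handing in**
- **Squeeze:** it held steady at about 16 N on the trigger. That gives about 31 N at the jaw by the given formula, and the pad had yielded about 2.5–3 mm, which agrees. The trigger still had roughly 9 mm of travel left before its stop.
- **Gauge:** the wrist camera showed its plate flat on the slats, with the top at 59 mm, and the blade near the middle of the closed gap (board x about 45 mm).
- **Bystanders:** in the last side picture the glass and the glue bottle stood where they were. The arm hid the beer bottle there, so its place was not checked at the end.

**Readings that disagreed**
- The side camera read the gauge's x about 2–3 mm lower than the wrist camera. The side camera had also read low on some earlier views, so I trusted the wrist camera.
- The wrist also carried a steady downward force of about 8–9 N, most likely friction of the finger on the trigger.

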